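Sort worn coasters by feel

TASK

Some of these look-alike coasters have lost their grip: dragged across the counter, a good one drags hard and a worn one slides easily. Push every worn coaster through the bin's sprung flap, so that it lies in the bin and the flap is shut again, and lay all the good ones flat, cork side up, in one stack centred on the plate. Do not knock the other things about.

Things in the scene. Friction and masses are not known exactly. Their poses are not given: they have to be found in the camera images.
- bin: Small white counter-top bin, fixed, 160 (x) x 180 (y) x 180 mm high, with a grey top frame. In the top is a mouth 116 (x) x 140 (y) mm, centred, filled by the flap. Walls 4 mm, inside floor 4 mm up, a small chute inside under its -x side. Origin at the centre of its underside; z up. It may stand at the left or at the right and be turned up to 9 degrees.
- bin_mouth (a point): Centre of the bin's mouth, level with the top of the frame, 180 mm above the counter; axes as the bin's.
- flap (a joint): Bin flap, 112 (x) x 135 x 4 mm, hinged along the mouth's +x edge (bin frame), 6 mm below the frame's top. 0 = shut (level); grows to 1.4 rad as its -x edge swings down. A spring shuts it (0.05 to 0.15 Nm). A level coaster held at the mouth's centre and lowered until it is 45 mm below the frame opens it to about 1 rad; let go there, it drops in; the flap shuts as the fingers come up.
- plate: White saucer plate, loose, 190 mm across, 19 mm high, flat-bottomed, with a raised rim; a coaster laid on its middle rests 12 mm above the counter. Origin at the centre of its underside; z up. It stands at the right or at the left, opposite the bin.
- sink_plug: Bystander: black rubber sink plug, 45 mm across, 12 mm high; origin at the centre of its underside.
- tea_light: Bystander: spent tea light, 39 mm across, 16 mm high; origin at the centre of its underside.
- timer: Bystander: wind-up kitchen timer, 60 mm across, 41 mm high; origin at the centre of its underside.
- low_tin: Bystander: low round food tin, 86 mm across, 40 mm high; origin at the centre of its underside.
- coaster_1_mid (a point): Centre of a round coaster, 68 mm across, 14 mm thick, 0.18 to 0.22 kg: steel, cork inlay on top, thin dark base; z is its axis. All look alike, the numbers tell nothing: some bases are rough (friction about 0.9: pushed along the counter under its own weight it drags with about 1.8 N), the others worn smooth (about 0.15: 0.3 N). Four to six are there, the rest are absent.
- coaster_2_mid (a point): Centre of a round coaster, 68 mm across, 14 mm thick, 0.18 to 0.22 kg: steel, cork inlay on top, thin dark base; z is its axis. All look alike, the numbers tell nothing: some bases are rough (friction about 0.9: pushed along the counter under its own weight it drags with about 1.8 N), the others worn smooth (about 0.15: 0.3 N). Four to six are there, the rest are absent.
- coaster_3_mid (a point): Centre of a round coaster, 68 mm across, 14 mm thick, 0.18 to 0.22 kg: steel, cork inlay on top, thin dark base; z is its axis. All look alike, the numbers tell nothing: some bases are rough (friction about 0.9: pushed along the counter under its own weight it drags with about 1.8 N), the others worn smooth (about 0.15: 0.3 N). Four to six are there, the rest are absent.
- coaster_4_mid (a point): Centre of a round coaster, 68 mm across, 14 mm thick, 0.18 to 0.22 kg: steel, cork inlay on top, thin dark base; z is its axis. All look alike, the numbers tell nothing: some bases are rough (friction about 0.9: pushed along the counter under its own weight it drags with about 1.8 N), the others worn smooth (about 0.15: 0.3 N). Four to six are there, the rest are absent.
- coaster_5_mid (a point): Centre of a round coaster, 68 mm across, 14 mm thick, 0.18 to 0.22 kg: steel, cork inlay on top, thin dark base; z is its axis. All look alike, the numbers tell nothing: some bases are rough (friction about 0.9: pushed along the counter under its own weight it drags with about 1.8 N), the others worn smooth (about 0.15: 0.3 N). Four to six are there, the rest are absent.
- coaster_6_mid (a point): Centre of a round coaster, 68 mm across, 14 mm thick, 0.18 to 0.22 kg: steel, cork inlay on top, thin dark base; z is its axis. All look alike, the numbers tell nothing: some bases are rough (friction about 0.9: pushed along the counter under its own weight it drags with about 1.8 N), the others worn smooth (about 0.15: 0.3 N). Four to six are there, the rest are absent.
Things that resemble listed ones, but are neither listed nor needed, are in the scene too. Leave any red look-alike of the part that bears coaster_4_mid alone.

How it is judged (in metres and radians):
At the end, for the whole second after the job is handed in: Every good (rough) coaster lies flat, cork side up (within 7 degrees), in the stack on the plate, its centre within 20 mm of the plate's centre seen from above; every worn coaster lies in the bin below the flap; flap shut (under 0.1 rad); plate level (within 6 degrees) (horizontal distance between each of good_base_a, good_base_b, good_base_c and plate below 0.02 m and angle between each of good_base_a, good_base_b, good_base_c's own z axis and vertical below 0.12 rad and z of each of good_base_a, good_base_b, good_base_c in the frame of plate below 0.055 m and x of worn_base_a in the frame of bin between -0.08 and 0.08 m and y of worn_base_a in the frame of bin between -0.09 and 0.09 m and z of each of worn_base_a, worn_base_b, worn_base_c in the frame of bin below 0.145 m and x of worn_base_b in the frame of bin between -0.08 and 0.08 m and y of worn_base_b in the frame of bin between -0.09 and 0.09 m and x of worn_base_c in the frame of bin between -0.08 and 0.08 m and y of worn_base_c in the frame of bin between -0.09 and 0.09 m and value of joint flap below 0.1 rad and angle between plate's own z axis and vertical below 0.1 rad); the robot touches nothing.
It fails at once if a bystander is pushed more than 100 mm (distance of any of sink_plug, tea_light, timer, low_tin from where it was at the start of the episode above 0.1 m).
Of coaster_1, coaster_2, coaster_3, coaster_4, coaster_5, coaster_6 only 4 to 6 are there at a start; the rules pass over those that are not, and their reading is None.
At some moment in a run one of coaster_1, coaster_2, coaster_3, coaster_4, coaster_5, coaster_6 may be knocked a few centimetres aside while the robot is not near it.
Once in a run the grip may slacken for a moment while it holds something.
It also fails if it takes over 210 s, if anything falls off the work surface, if the arm or the gripper's body presses on something with over 40 N, if the wrist force passes 120 N, or if a joint passes its speed limit or range.

ROBOT

A 6-joint arm with a two-finger parallel gripper is mounted at the origin on a cart in front of the work surface, level with it; the furniture and walls round the work are solid. World frame = base frame: x ahead of the robot, y to its left, z up, the work surface at z = 0. Lengths are in mm, angles in rad, forces in N, time in s.
With the tool pointing down it reaches from about 325 to 875 mm from the base axis. Payload 4.4 kg.
Tool frame: the origin (TCP) lies midway between the tips of the shut fingers; the grasp point (between the pads) lies 19 mm behind it; z points along the fingers, x is the direction in which the jaws open and shut, and the axes are right-handed (so a half turn about z gives the same grasp; the last joint's range is limited). The gripper opens to 85 mm and grips with 20 to 120 N. Pads are 22 mm wide; open, the fingers measure 114 mm over their backs; the gripper's body (76 mm by 85 mm) begins 54 mm behind the grasp point. The pads swing forward as they close: fully open they stand 13 mm farther back than shut.
Start: joints at [-1.365, 0.207, 1.542, -0, 1.393, -0.15], TCP at [200.822, -538.793, 231.282] pointing down, gripper open.
Joint ranges: [-2.73, 2.73], [-0.86, 2.22], [0.23, 2.46], [-1.11, 4.25], [0.08, 2.63], [-2.82, 2.82]. Speed limits (rad/s): [2.79, 2.79, 3.14, 3.14, 3.14, 3.14].

INTERFACE

Orientations are given as a unit quaternion [w, x, y, z].
In Python, from cell import * gives the robot as it stands.
- The arm moves only by the shell command python3 -m pendant 'ROWS' [FORCE]. ROWS is JSON, a list of rows, each an object of numbers: "dx", "dy", "dz": the shift along the tool's x, y, z in mm; "ax", "ay", "az": the turn, a rotation vector about the tool's x, y, z in rad; "fingers": the gripper command: -1 is fully open, 1 is shut, values between are in proportion. In form: [{"dx": .., "dy": .., "dz": .., "ax": .., "ay": .., "az": .., "fingers": ..}, ...]. A call has 1 to 8 rows; each row shifts and turns the commanded pose from where the row before left it, along the tool's axes as they then stand; what a row does not reach is not made up. A row lasts 1/12 s, in which the tool goes at most 41.7 mm and 7.16 degrees, less where a joint would pass 70% of its speed; a pose out of reach is approached as far as the arm can. A call is refused whole if a number of a shift passes 41.7 or a number of a turn 0.125, either way. A call with a gripper value outside its range is refused whole. The fingers move at their own pace and stop on an object; FORCE is the grip in N (left out, the last holds). Time passes only in rows, so rows that do not move let the fingers close. It gives the time, the measured TCP pose, the force and the opening at its end, in the units of the state.
- observe(): the state, without advancing time (a new reading comes with each control period).
- camera(name): name is "scene" or "top" or "wrist"; returns a dict with "color" (384x512x3 uint8, red, green, blue), "mtx" (3x3 intrinsics, pixels), "world_to_cam" (4x4, takes a point from world to camera coordinates); the wrist camera has in their place "hand_eye" (4x4, takes a point from camera to tool coordinates, whose origin is the TCP and whose axes are the tool frame's). Camera axes: x right, y down, z forward; pixel columns grow to the right and rows downward; lengths in mm; the calibration is good to about 2 mm. A picture is of the moment at which its call begins: read the wrist's pose just before it. There is no depth.
- sign_off(): hands the job in, once; it reports no verdict.
The state is a dict: "clock": time; "joints": joint angles; "joint_vel": joint speeds; "effort": joint torques, N m; "position": TCP position; "tool_rot": TCP orientation; "contact_force": force on the tool from outside, world axes, zero at the start; "ft_torque": the same for the moment, N m; "opening": finger opening in mm.
Only numpy, scipy, OpenCV 4.12 (cv2) and the standard library are available. Lean on these libraries where they do the work, as an engineer would, in place of code of your own. Each camera call takes 0.05 s, during which the arm holds its last target.

## Working session

There is one attempt and no reset: what is moved stays moved. The work goes in short steps, Python scripts to look and compute and a shell command to move; the robot and the scene stay as the last step left them, time stands still between calls to the robot, and variables do not carry over. Pictures are saved under pics/ and viewed, and the job is handed in when it is done.

```bash
ls; mkdir -p pics; python3 - <<'E'
from cell import *
import cv2
for n in ["scene","top","wrist"]:
    c=camera(n); cv2.imwrite(f"pics/{n}0.png",c["color"][:,:,::-1])
    print(n,c["mtx"].round(1).tolist(),[ (k,c[k].round(3).tolist()) for k in c if k in("world_to_cam","hand_eye")])
print(observe())
E
```

```text
pics
scene [[438.2, 0.0, 263.4], [0.0, 438.2, 200.7], [0.0, 0.0, 1.0]] [('world_to_cam', [[-0.626, -0.78, 0.008, 381.561], [-0.546, 0.431, -0.719, 408.547], [0.557, -0.454, -0.695, 936.194], [0.0, 0.0, 0.0, 1.0]])]
top [[467.1, 0.0, 261.4], [0.0, 467.1, 190.5], [0.0, 0.0, 1.0]] [('world_to_cam', [[0.008, -1.0, -0.004, -6.159], [-0.996, -0.007, -0.094, 634.721], [0.094, 0.004, -0.996, 1513.417], [0.0, 0.0, 0.0, 1.0]])]
wrist [[322.9, 0.0, 256.8], [0.0, 322.9, 187.8], [0.0, 0.0, 1.0]] [('hand_eye', [[1.0, 0.001, 0.0, 0.745], [-0.001, 0.949, 0.317, -81.854], [-0.0, -0.317, 0.949, -141.614], [0.0, 0.0, 0.0, 1.0]])]
{'clock': 0.15, 'joints': array([-1.36451877e+00,  2.07250020e-01,  1.54260609e+00, -1.31178280e-06,
        1.39352499e+00, -1.50484709e-01]), 'joint_vel': array([-7.64627804e-04, -3.11733246e-03, -5.42393736e-03, -5.53324665e-05,
       -1.97784632e-04, -2.07628512e-04]), 'effort': array([ 4.75205667e-06, -3.83510041e+01, -2.92038935e+01, -2.46506288e-04,
        6.63749117e-03,  2.14999534e-05]), 'position': array([ 200.69076957, -538.21766585,  230.38724125]), 'tool_rot': array([-6.13957021e-04,  8.21352952e-01, -5.70419607e-01, -6.50143292e-04]), 'contact_force': array([ 0.21855539, -0.00298334,  0.8894688 ]), 'ft_torque': array([-0.01621088, -0.04075907,  0.05614258]), 'opening': 85.19978148487232}
```

View pics/scene0.png

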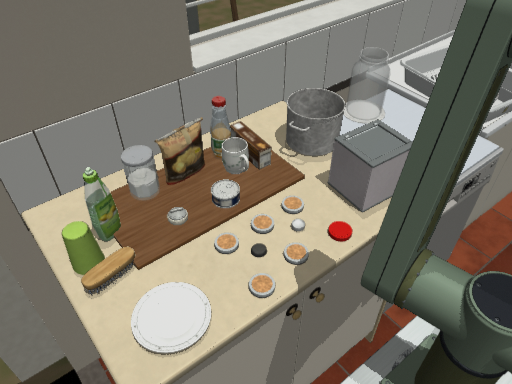

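View pics/top0.png

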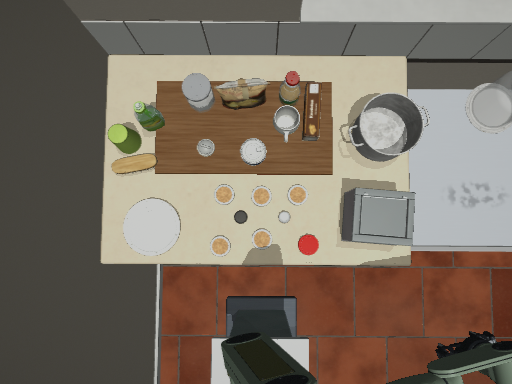

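View pics/wrist0.png

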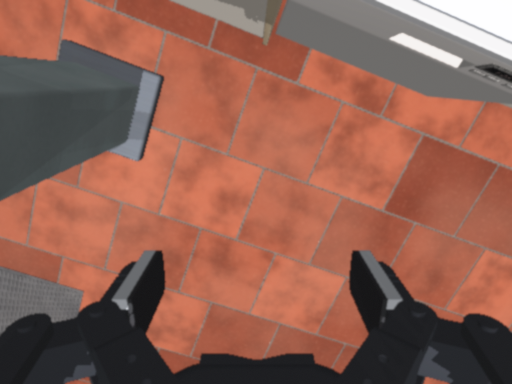

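The pictures show five coasters, at top-view pixels (224,194), (261,196), (297,194), (220,246) and (262,239). The red look-alike is at (308,244), the plate at (152,226) on the left, and the bin at about (380,213) on the right. The plug is at (240,217) and the tea light at (284,217).

```bash
cat > h.py <<'E'
from cell import *
import cv2, numpy as np
from scipy.spatial.transform import Rotation as R
def ray(cam,px):
    K=cam["mtx"]
    d=np.linalg.inv(K)@np.array([px[0],px[1],1.0])
    T=np.linalg.inv(cam["world_to_cam"]) 
    return T[:3,3],T[:3,:3]@d
def plane(cam,px,z):
    o,d=ray(cam,px); return o+d*(z-o[2])/d[2]
def wristcam(st=None):
    st=observe(); c=camera("wrist")
    q=st["tool_rot"]; M=np.eye(4); M[:3,:3]=R.from_quat([q[1],q[2],q[3],q[0]]).as_matrix(); M[:3,3]=st["position"]
    c["world_to_cam"]=np.linalg.inv(M@c["hand_eye"]); c["st"]=st
    return c
def cork(cam,amin=30):
    hsv=cv2.cvtColor(cam["color"],cv2.COLOR_RGB2HSV)
    m=cv2.inRange(hsv,(6,85,150),(17,190,255))
    n,l,s,ce=cv2.connectedComponentsWithStats(m)
    return m,[(ce[i],s[i]) for i in range(1,n) if s[i,4]>=amin]
def yaw(st=None):
    st=observe() if st is None else st
    q=st["tool_rot"]; return R.from_quat([q[1],q[2],q[3],q[0]]).as_matrix()
E
python3 - <<'E'
from h import *
for n in ["top","scene"]:
    c=camera(n); m,b=cork(c,20)
    for ce,s in b:
        print(n,ce.round(1),s[2:5],plane(c,ce,14).round(1))
    hsv=cv2.cvtColor(c["color"],cv2.COLOR_RGB2HSV)
    print(c["color"][196,261] if n=="top" else c["color"][223,262])
c=camera("top")
# plate
for p in [(152,226)]: print("plate",plane(c,p,19))
for p in [(240.5,217)]: print("plug",plane(c,p,12))
print("tea",plane(c,(284,217),16))
for p in [(359,190),(413,190),(409,233),(359,233)]: print("mouth",plane(c,p,178).round())
st=observe(); print(yaw(st).round(3))
im=c["color"][170:265,90:420]; cv2.imwrite("pics/t1.png",cv2.resize(im,None,fx=2.4,fy=2.4,interpolation=cv2.INTER_CUBIC)[:,:,::-1])
E
```

```text
top [237.8  93.9] [ 8  5 24] [966.3  81.4  14. ]
top [223.6 194.2] [ 15  15 165] [623.1 124.4  14. ]
top [297.4 194.3] [ 16  15 167] [ 624.4 -121.8   14. ]
top [260.8 195.8] [ 15  15 163] [6.185e+02 2.000e-01 1.400e+01]
top [261.6 239. ] [ 16  15 165] [475.4  -3.3  14. ]
top [219.6 245.8] [ 16  15 170] [451.9 135.2  14. ]
[193 155 106]
scene [173.9 141.5] [ 21  11 107] [1.1129e+03 7.0000e-01 1.4000e+01]
scene [261.8 145.2] [ 6  5 20] [ 904.6 -229.4   14. ]
scene [292.4 202.6] [ 18  12 160] [ 622.3 -123.1   14. ]
scene [262.2 221.7] [ 18  13 184] [617.2  -1.5  14. ]
scene [226.1 241.1] [ 19  15 211] [621.7 123.2  14. ]
scene [295.7 251.3] [ 19  15 219] [474.3  -4.2  14. ]
scene [125.5 258.2] [12  5 29] [739.2 368.4  14. ]
scene [261.5 283.3] [ 20  17 274] [450.3 134.1  14. ]
[199 148  98]
plate [515.27659979 359.38922208  19.        ]
plug [547.45530913  67.35510077  12.        ]
tea [548.38008954 -77.10925885  16.        ]
mouth [ 624. -293.  178.]
mouth [ 626. -454.  178.]
mouth [ 498. -440.  178.]
mouth [ 497. -292.  178.]
[[ 0.349 -0.937 -0.   ]
 [-0.937 -0.349  0.001]
 [-0.001 -0.    -1.   ]]
```

View pics/t1.png

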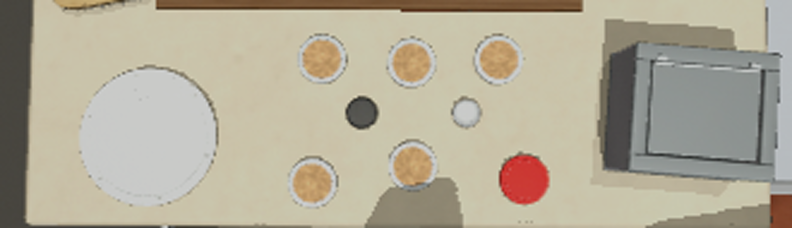

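```bash
cat >> h.py <<'E'
def go(x,y,z,ang=-90.):
    """print tool-axis shift to world target and turn needed (tool x direction angle, deg)"""
    st=observe(); M=yaw(st)
    d=M.T@(np.array([x,y,z])-st["position"])
    # desired rot
    a=np.deg2rad(ang); X=np.array([np.cos(a),np.sin(a),0]); Z=np.array([0,0,-1.]); W=np.stack([X,np.cross(Z,X),Z],1)
    rv=R.from_matrix(M.T@W).as_rotvec()
    print("now",st["position"].round(1),"shift",d.round(1),"turn",rv.round(3),"t",round(st["clock"],1),"F",st["contact_force"].round(2))
E
python3 -m pendant '[{"az":0.119},{"az":0.119},{"az":0.119}]'
python3 -c "
from h import *
go(430,20,230)"
```

```text
now [ 200.8 -538.5  230.9] shift [-443.3 -409.9    1.3] turn [0.    0.001 0.357] t 0.3 F [-0.03  0.38 -0.72]$[0]: bad value
```

```bash
python3 -m pendant '[{"dx":0,"dy":0,"dz":0,"ax":0,"ay":0,"az":0.119,"fingers":-1},{"dx":0,"dy":0,"dz":0,"ax":0,"ay":0,"az":0.119,"fingers":-1},{"dx":0,"dy":0,"dz":0,"ax":0,"ay":0,"az":0.119,"fingers":-1}]'
python3 -c "
from h import *
go(430,20,230)"
```

```text
clock: 0.55
position: [200.8, -538.7, 231.2]
tool_rot: [0.0, -0.705, 0.709, 0.0]
contact_force: [0.1, 0.4, 0.2]
opening: 85.2
now [ 200.8 -538.7  231.2] shift [-560.1 -225.8    1.3] turn [ 0.     0.    -0.006] t 0.6 F [0.05 0.43 0.21]
```

```bash
R='x'; python3 -m pendant '[{"dx":-38,"dy":-15,"dz":0,"ax":0,"ay":0,"az":0,"fingers":-1},{"dx":-38,"dy":-15,"dz":0,"ax":0,"ay":0,"az":0,"fingers":-1},{"dx":-38,"dy":-15,"dz":0,"ax":0,"ay":0,"az":0,"fingers":-1},{"dx":-38,"dy":-15,"dz":0,"ax":0,"ay":0,"az":0,"fingers":-1},{"dx":-38,"dy":-15,"dz":0,"ax":0,"ay":0,"az":0,"fingers":-1},{"dx":-38,"dy":-15,"dz":0,"ax":0,"ay":0,"az":0,"fingers":-1},{"dx":-38,"dy":-15,"dz":0,"ax":0,"ay":0,"az":0,"fingers":-1}]'
python3 -m pendant '[{"dx":-38,"dy":-15,"dz":0,"ax":0,"ay":0,"az":0,"fingers":-1},{"dx":-38,"dy":-15,"dz":0,"ax":0,"ay":0,"az":0,"fingers":-1},{"dx":-38,"dy":-15,"dz":0,"ax":0,"ay":0,"az":0,"fingers":-1},{"dx":-38,"dy":-15,"dz":0,"ax":0,"ay":0,"az":0,"fingers":-1},{"dx":-38,"dy":-15,"dz":0,"ax":0,"ay":0,"az":0,"fingers":-1},{"dx":-38,"dy":-15,"dz":0,"ax":0,"ay":0,"az":0,"fingers":-1},{"dx":-20,"dy":-15,"dz":0,"ax":0,"ay":0,"az":0,"fingers":-1}]'
python3 -c "
from h import *
c=wristcam(); cv2.imwrite('pics/w1.png',c['color'][:,:,::-1])
m,b=cork(c,150)
for ce,s in b: print(ce.round(1),s[2:5],plane(c,ce,14).round(1))
go(475,-3,100)"
```

```text
clock: 1.13
position: [306.1, -271.0, 231.3]
tool_rot: [0.0, -0.707, 0.707, -0.0]
contact_force: [1.1, -0.4, -0.3]
opening: 85.6
clock: 1.72
position: [410.9, -21.1, 231.5]
tool_rot: [-0.001, 0.708, -0.706, -0.0]
contact_force: [-1.3, -1.4, 0.8]
opening: 85.2
[239.9  99.4] [  48   50 1347] [473.3  -3.1  14. ]
[115.4 120.3] [  47   48 1521] [450.6 133.7  14. ]
[477.5 202.4] [ 63  14 510] [ 356.1 -284.1   14. ]
[304.6 238.5] [ 21  64 756] [307.5 -80.9  14. ]
[358.1 238. ] [  83   68 1865] [ 308.5 -147.    14. ]
[145.4 243.8] [ 18  17 172] [299.2 116.8  14. ]
[441.7 298.2] [ 26  32 469] [ 220.4 -266.6   14. ]
[485.5 289.2] [ 44  19 546] [ 234.8 -321.2   14. ]
now [413.3 -19.5 231.7] shift [-15.7 -61.3 132. ] turn [-0.003  0.003  0.005] t 1.8 F [0.01 0.65 0.32]
```

View pics/w1.png

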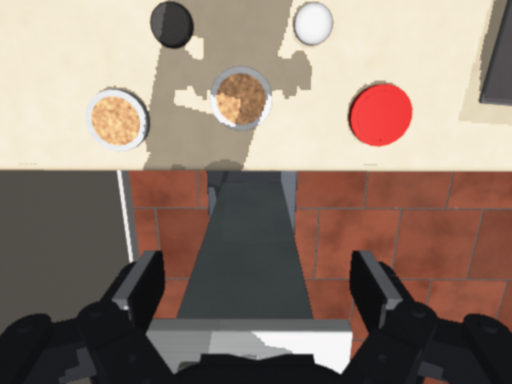

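```bash
python3 -m pendant '[{"dx":-8,"dy":-30,"dz":30,"ax":0,"ay":0,"az":0.005,"fingers":-0.83},{"dx":-8,"dy":-31,"dz":38,"ax":0,"ay":0,"az":0,"fingers":-0.83},{"dx":0,"dy":0,"dz":40,"ax":0,"ay":0,"az":0,"fingers":-0.83},{"dx":0,"dy":0,"dz":40,"ax":0,"ay":0,"az":0,"fingers":-0.83},{"dx":0,"dy":0,"dz":35,"ax":0,"ay":0,"az":0,"fingers":-0.83},{"dx":0,"dy":0,"dz":0,"ax":0,"ay":0,"az":0,"fingers":-0.83}]' 40
python3 -c "
from h import *
c=wristcam(); cv2.imwrite('pics/w2.png',c['color'][:,:,::-1])
go(474,-3.5,-4)"
```

```text
clock: 2.27
position: [458.8, -9.3, 48.4]
tool_rot: [-0.005, -0.705, 0.709, 0.007]
contact_force: [-2.3, 0.1, -0.0]
opening: 78.7
now [461.6  -9.8  51.8] shift [ -6.3 -13.   55.7] turn [ 0.011  0.002 -0.005] t 2.3 F [0.13 0.09 1.  ]
```

View pics/w2.png

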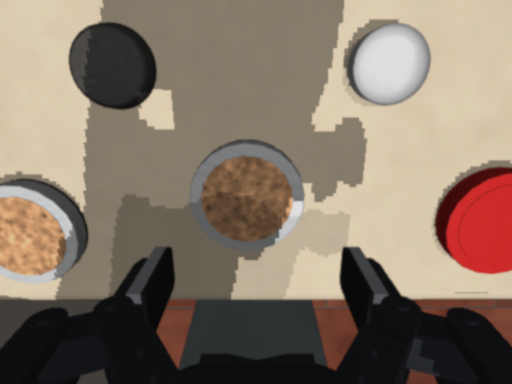

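```bash
python3 -m pendant '[{"dx":-6,"dy":-13,"dz":0,"ax":0.01,"ay":0,"az":0,"fingers":-0.83},{"dx":0,"dy":0,"dz":15,"ax":0,"ay":0,"az":0,"fingers":-0.83},{"dx":0,"dy":0,"dz":15,"ax":0,"ay":0,"az":0,"fingers":-0.83},{"dx":0,"dy":0,"dz":0,"ax":0,"ay":0,"az":0,"fingers":-0.83},{"dx":0,"dy":0,"dz":0,"ax":0,"ay":0,"az":0,"fingers":-0.83}]'
python3 -c "
from h import *
c=wristcam(); cv2.imwrite('pics/w3.png',c['color'][:,:,::-1])
go(474,-3.5,-4)"
```

```text
clock: 2.73
position: [481.6, -4.8, 27.8]
tool_rot: [0.005, -0.705, 0.709, -0.005]
contact_force: [0.6, -0.9, 0.0]
opening: 78.1
now [481.8  -4.9  28. ] shift [-1.4  8.3 31.9] turn [-0.015 -0.001 -0.005] t 2.8 F [-0.57 -0.06 -0.04]
```

View pics/w3.png

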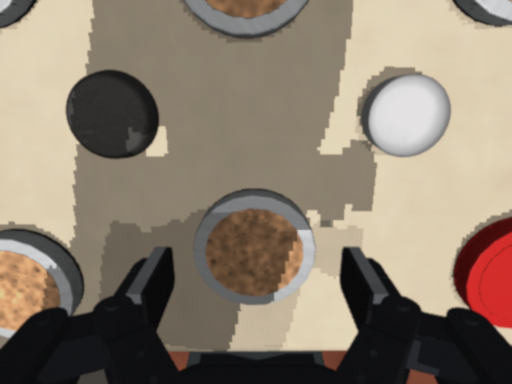

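```bash
python3 -m pendant '[{"dx":-1.5,"dy":8,"dz":0,"ax":-0.015,"ay":0,"az":-0.005,"fingers":-0.83},{"dx":0,"dy":0,"dz":14,"ax":0,"ay":0,"az":0,"fingers":-0.83},{"dx":0,"dy":0,"dz":12,"ax":0,"ay":0,"az":0,"fingers":-0.83},{"dx":0,"dy":0,"dz":0,"ax":0,"ay":0,"az":0,"fingers":-0.83},{"dx":0,"dy":0,"dz":0,"ax":0,"ay":0,"az":0,"fingers":-0.83}]'
python3 -c "
from h import *
c=wristcam(); cv2.imwrite('pics/w4.png',c['color'][:,:,::-1])
go(474,-3.5,-4)"
```

```text
clock: 3.2
position: [471.0, -3.0, -0.0]
tool_rot: [-0.002, -0.707, 0.707, 0.002]
contact_force: [0.7, 0.1, 0.6]
opening: 78.1
now [ 4.717e+02 -3.100e+00  4.000e-01] shift [ 0.4 -2.3  4.4] turn [ 0.004 -0.    -0.   ] t 3.2 F [-0.64  0.15 -0.24]
```

View pics/w4.png

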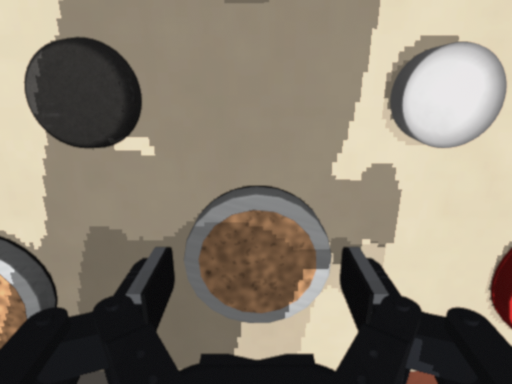

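```bash
python3 -m pendant '[{"dx":0,"dy":-2,"dz":3.5,"ax":0.004,"ay":0,"az":0,"fingers":-0.83},{"dx":0,"dy":0,"dz":0,"ax":0,"ay":0,"az":0,"fingers":-0.5},{"dx":0,"dy":0,"dz":0,"ax":0,"ay":0,"az":0,"fingers":-0.5},{"dx":0,"dy":0,"dz":0,"ax":0,"ay":0,"az":0,"fingers":-0.5},{"dx":0,"dy":0,"dz":0,"ax":0,"ay":0,"az":0,"fingers":-0.5}]' 60
python3 -c "
from h import *
c=wristcam(); cv2.imwrite('pics/w5.png',c['color'][:,:,::-1])
print(observe()['opening'])
go(474,-3.5,-4)"
```

```text
clock: 3.67
position: [474.3, -3.3, -2.8]
tool_rot: [0.0, -0.707, 0.707, -0.001]
contact_force: [-1.2, 0.7, 6.0]
opening: 65.1
65.6087233670202
now [474.3  -3.3  -2.8] shift [0.2 0.3 1.2] turn [-0.001 -0.    -0.   ] t 3.7 F [-0.71 -0.03  5.19]
```

View pics/w5.png

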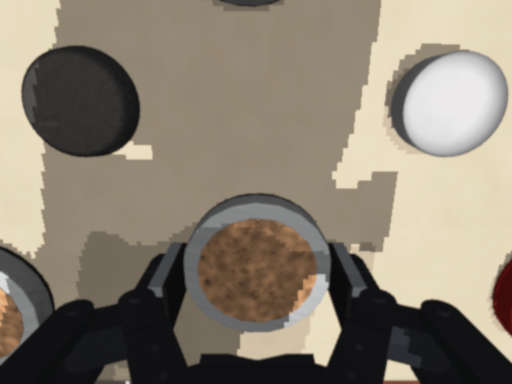

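```bash
python3 -c "
from h import *
c=wristcam()
m,b=cork(c,1500)
for ce,s in b: print(ce.round(1),s[:5],plane(c,ce,14).round(1))
"
python3 -m pendant '[{"dx":0,"dy":-3,"dz":0,"ax":0,"ay":0,"az":0,"fingers":-0.5},{"dx":0,"dy":-3,"dz":0,"ax":0,"ay":0,"az":0,"fingers":-0.5}]'
python3 -m pendant '[{"dx":0,"dy":-3,"dz":0,"ax":0,"ay":0,"az":0,"fingers":-0.5}]'
python3 -m pendant '[{"dx":0,"dy":-3,"dz":0,"ax":0,"ay":0,"az":0,"fingers":-0.5}]'
python3 -m pendant '[{"dx":0,"dy":-3,"dz":0,"ax":0,"ay":0,"az":0,"fingers":-0.5}]'
```

```text
clock: 3.93
position: [479.6, -3.3, -2.8]
tool_rot: [-0.0, -0.707, 0.707, 0.0]
contact_force: [-2.6, 0.9, 5.8]
opening: 65.4
clock: 4.02
position: [482.7, -3.3, -2.8]
tool_rot: [-0.0, -0.707, 0.707, 0.0]
contact_force: [-2.6, 0.3, 6.4]
opening: 65.5
clock: 4.1
position: [485.7, -3.2, -2.8]
tool_rot: [0.0, 0.707, -0.707, -0.0]
contact_force: [-2.8, -0.6, 7.1]
opening: 65.5
clock: 4.18
position: [488.7, -3.2, -2.8]
tool_rot: [0.0, 0.707, -0.707, -0.0]
contact_force: [-3.3, -1.0, 7.3]
opening: 65.8
```

```bash

python3 -m pendant '[{"dx":0,"dy":0,"dz":-1,"ax":0,"ay":0,"az":0,"fingers":-0.5},{"dx":0,"dy":0,"dz":0,"ax":0,"ay":0,"az":0,"fingers":-0.5}]'
python3 -m pendant '[{"dx":0,"dy":0,"dz":-1,"ax":0,"ay":0,"az":0,"fingers":-0.5},{"dx":0,"dy":0,"dz":0,"ax":0,"ay":0,"az":0,"fingers":-0.5}]'
python3 -c "
from h import *
c=wristcam(); cv2.imwrite('pics/w6.png',c['color'][100:360,130:390,::-1])
"
python3 -m pendant '[{"dx":0,"dy":3,"dz":0,"ax":0,"ay":0,"az":0,"fingers":-0.5},{"dx":0,"dy":3,"dz":0,"ax":0,"ay":0,"az":0,"fingers":-0.5}]'
python3 -m pendant '[{"dx":0,"dy":3,"dz":0,"ax":0,"ay":0,"az":0,"fingers":-0.5}]'
python3 -m pendant '[{"dx":0,"dy":3,"dz":0,"ax":0,"ay":0,"az":0,"fingers":-0.5}]'
python3 -m pendant '[{"dx":0,"dy":0,"dz":0,"ax":0,"ay":0,"az":0,"fingers":-0.5},{"dx":0,"dy":0,"dz":0,"ax":0,"ay":0,"az":0,"fingers":-0.5}]'
```

```text
clock: 4.35
position: [488.4, -3.1, -2.8]
tool_rot: [-0.0, -0.707, 0.707, 0.0]
contact_force: [1.0, -0.5, 3.0]
opening: 65.0
clock: 4.52
position: [487.6, -3.0, -2.3]
tool_rot: [-0.001, -0.707, 0.707, 0.001]
contact_force: [-0.6, -0.6, -3.0]
opening: 65.3
clock: 4.73
position: [481.6, -3.0, -2.4]
tool_rot: [-0.001, -0.707, 0.707, 0.001]
contact_force: [0.6, -0.0, -2.1]
opening: 65.4
clock: 4.82
position: [478.3, -3.0, -2.4]
tool_rot: [-0.001, -0.707, 0.707, 0.001]
contact_force: [-0.0, -0.6, -2.9]
opening: 65.3
clock: 4.9
position: [475.4, -3.0, -2.3]
tool_rot: [-0.001, -0.707, 0.707, 0.001]
contact_force: [0.3, -0.5, -1.8]
opening: 65.6
clock: 5.07
position: [475.7, -3.0, -2.2]
tool_rot: [-0.0, -0.707, 0.707, 0.0]
contact_force: [0.8, 0.2, -1.7]
opening: 65.4
```

View pics/w6.png

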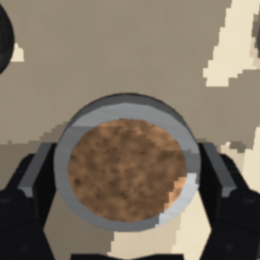

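```bash

python3 -m pendant '[{"dx":0,"dy":0,"dz":0,"ax":0,"ay":0,"az":0,"fingers":-0.8},{"dx":0,"dy":0,"dz":0,"ax":0,"ay":0,"az":0,"fingers":-0.8},{"dx":0,"dy":0,"dz":-3,"ax":0,"ay":0,"az":0,"fingers":-0.8},{"dx":0,"dy":0,"dz":0,"ax":0,"ay":0,"az":0,"fingers":-0.5},{"dx":0,"dy":0,"dz":0,"ax":0,"ay":0,"az":0,"fingers":-0.5},{"dx":0,"dy":0,"dz":0,"ax":0,"ay":0,"az":0,"fingers":-0.5},{"dx":0,"dy":0,"dz":0,"ax":0,"ay":0,"az":0,"fingers":-0.5}]'
python3 -m pendant '[{"dx":0,"dy":0,"dz":2,"ax":0,"ay":0,"az":0,"fingers":-0.5},{"dx":0,"dy":0,"dz":0,"ax":0,"ay":0,"az":0,"fingers":-0.5}]'
python3 -m pendant '[{"dx":0,"dy":-3,"dz":0,"ax":0,"ay":0,"az":0,"fingers":-0.5},{"dx":0,"dy":-3,"dz":0,"ax":0,"ay":0,"az":0,"fingers":-0.5}]'
python3 -m pendant '[{"dx":0,"dy":-3,"dz":0,"ax":0,"ay":0,"az":0,"fingers":-0.5}]'
python3 -m pendant '[{"dx":0,"dy":-3,"dz":0,"ax":0,"ay":0,"az":0,"fingers":-0.5}]'
python3 -m pendant '[{"dx":0,"dy":-3,"dz":0,"ax":0,"ay":0,"az":0,"fingers":-0.5}]'
```

```text
clock: 5.65
position: [477.4, -3.3, 2.3]
tool_rot: [0.0, -0.707, 0.707, -0.0]
contact_force: [-2.0, 0.5, 6.9]
opening: 65.2
clock: 5.82
position: [477.8, -3.3, 2.3]
tool_rot: [-0.0, 0.707, -0.707, 0.0]
contact_force: [-7.1, 0.4, 23.6]
opening: 65.2
clock: 5.98
position: [483.8, -3.4, 2.3]
tool_rot: [-0.0, 0.707, -0.707, 0.001]
contact_force: [-7.7, -0.1, 21.4]
opening: 64.7
clock: 6.07
position: [487.0, -3.5, 2.3]
tool_rot: [-0.0, 0.707, -0.707, 0.001]
contact_force: [-6.9, 0.1, 22.4]
opening: 65.0
clock: 6.15
position: [490.0, -3.5, 2.3]
tool_rot: [-0.0, 0.707, -0.707, 0.001]
contact_force: [-7.4, 0.5, 21.6]
opening: 64.9
clock: 6.23
position: [493.0, -3.5, 2.3]
tool_rot: [-0.0, 0.707, -0.707, 0.001]
contact_force: [-6.5, 0.1, 22.3]
opening: 65.3
```

```bash

python3 -m pendant '[{"dx":0,"dy":3,"dz":0,"ax":0,"ay":0,"az":0,"fingers":-0.5},{"dx":0,"dy":3,"dz":0,"ax":0,"ay":0,"az":0,"fingers":-0.5}]'
python3 -m pendant '[{"dx":0,"dy":3,"dz":0,"ax":0,"ay":0,"az":0,"fingers":-0.5}]'
python3 -m pendant '[{"dx":0,"dy":3,"dz":0,"ax":0,"ay":0,"az":0,"fingers":-0.5}]'
python3 -m pendant '[{"dx":3,"dy":0,"dz":0,"ax":0,"ay":0,"az":0,"fingers":-0.5},{"dx":3,"dy":0,"dz":0,"ax":0,"ay":0,"az":0,"fingers":-0.5}]'
python3 -m pendant '[{"dx":3,"dy":0,"dz":0,"ax":0,"ay":0,"az":0,"fingers":-0.5}]'
```

```text
clock: 6.4
position: [490.8, -3.8, 2.4]
tool_rot: [0.003, -0.707, 0.707, -0.004]
contact_force: [3.2, 0.7, 10.6]
opening: 65.2
clock: 6.48
position: [487.9, -3.9, 2.4]
tool_rot: [0.003, -0.707, 0.707, -0.004]
contact_force: [3.9, -0.3, 11.1]
opening: 65.2
clock: 6.57
position: [485.0, -4.0, 2.4]
tool_rot: [0.003, -0.707, 0.707, -0.004]
contact_force: [3.2, -0.7, 9.6]
opening: 65.2
clock: 6.73
position: [483.7, -8.9, 2.4]
tool_rot: [0.003, -0.707, 0.707, -0.003]
contact_force: [0.6, 5.2, 15.4]
opening: 65.2
clock: 6.82
position: [483.6, -11.8, 2.4]
tool_rot: [0.003, -0.707, 0.707, -0.002]
contact_force: [0.3, 5.5, 15.4]
opening: 65.2
```

```bash

python3 -m pendant '[{"dx":0,"dy":0,"dz":-1.5,"ax":0,"ay":0,"az":0,"fingers":-0.79},{"dx":0,"dy":0,"dz":0,"ax":0,"ay":0,"az":0,"fingers":-0.79},{"dx":0,"dy":0,"dz":0,"ax":0,"ay":0,"az":0,"fingers":-0.79},{"dx":0,"dy":0,"dz":0,"ax":0,"ay":0,"az":0,"fingers":-0.79}]'
python3 -m pendant '[{"dx":-3,"dy":0,"dz":0,"ax":0,"ay":0,"az":0,"fingers":-0.79}]'
for i in 1 2 3 4 5 6 7 8 9 10 11 12 13; do :; done
python3 -m pendant '[{"dx":-2,"dy":0,"dz":0,"ax":0,"ay":0,"az":0,"fingers":-0.79}]'
python3 -m pendant '[{"dx":-2,"dy":0,"dz":0,"ax":0,"ay":0,"az":0,"fingers":-0.79}]'
python3 -m pendant '[{"dx":-2,"dy":0,"dz":0,"ax":0,"ay":0,"az":0,"fingers":-0.79}]'
python3 -m pendant '[{"dx":-2,"dy":0,"dz":0,"ax":0,"ay":0,"az":0,"fingers":-0.79}]'
python3 -m pendant '[{"dx":-2,"dy":0,"dz":0,"ax":0,"ay":0,"az":0,"fingers":-0.79}]'
python3 -m pendant '[{"dx":-2,"dy":0,"dz":0,"ax":0,"ay":0,"az":0,"fingers":-0.79}]'
python3 -m pendant '[{"dx":-2,"dy":0,"dz":0,"ax":0,"ay":0,"az":0,"fingers":-0.79}]'
python3 -m pendant '[{"dx":-2,"dy":0,"dz":0,"ax":0,"ay":0,"az":0,"fingers":-0.79}]'
python3 -m pendant '[{"dx":-2,"dy":0,"dz":0,"ax":0,"ay":0,"az":0,"fingers":-0.79}]'
python3 -m pendant '[{"dx":-2,"dy":0,"dz":0,"ax":0,"ay":0,"az":0,"fingers":-0.79}]'
python3 -c "
from h import *
c=wristcam(); cv2.imwrite('pics/w7.png',c['color'][:,:,::-1])
"

```

```text
clock: 7.15
position: [478.6, -12.0, 0.0]
tool_rot: [-0.001, -0.707, 0.707, 0.001]
contact_force: [0.7, 0.3, -0.2]
opening: 76.4
clock: 7.23
position: [478.6, -9.2, -0.1]
tool_rot: [-0.001, -0.707, 0.707, 0.001]
contact_force: [0.1, 0.1, -0.3]
opening: 76.6
clock: 7.32
position: [478.6, -6.9, -0.0]
tool_rot: [-0.001, -0.707, 0.707, 0.001]
contact_force: [-0.1, -0.8, 0.4]
opening: 76.4
clock: 7.4
position: [478.7, -4.8, 0.0]
tool_rot: [-0.001, -0.707, 0.707, 0.001]
contact_force: [-1.0, 0.5, 0.2]
opening: 76.5
clock: 7.48
position: [478.8, -2.8, 0.1]
tool_rot: [-0.001, -0.707, 0.707, 0.001]
contact_force: [-0.1, -0.6, 0.7]
opening: 76.3
clock: 7.57
position: [478.9, -0.8, 0.2]
tool_rot: [-0.0, -0.707, 0.707, 0.001]
contact_force: [0.1, 0.1, 0.1]
opening: 76.7
clock: 7.65
position: [479.0, 1.2, 0.3]
tool_rot: [-0.0, -0.707, 0.707, 0.0]
contact_force: [0.1, -0.7, -0.9]
opening: 76.9
clock: 7.73
position: [479.1, 3.2, 0.3]
tool_rot: [-0.0, -0.707, 0.707, 0.0]
contact_force: [-0.8, -0.4, -2.2]
opening: 76.3
clock: 7.82
position: [479.1, 5.2, 0.4]
tool_rot: [-0.0, -0.707, 0.707, 0.0]
contact_force: [0.4, -0.4, 0.8]
opening: 76.3
clock: 7.9
position: [479.1, 7.1, 0.4]
tool_rot: [-0.0, -0.707, 0.707, 0.0]
contact_force: [-0.3, -0.4, -1.0]
opening: 76.1
clock: 7.98
position: [479.1, 9.1, 0.4]
tool_rot: [-0.0, -0.707, 0.707, 0.0]
contact_force: [-0.0, -0.6, -0.4]
opening: 76.1
clock: 8.07
position: [479.1, 11.1, 0.4]
tool_rot: [-0.0, -0.707, 0.707, 0.0]
contact_force: [0.7, -0.6, -0.7]
opening: 76.3
```

View pics/w7.png

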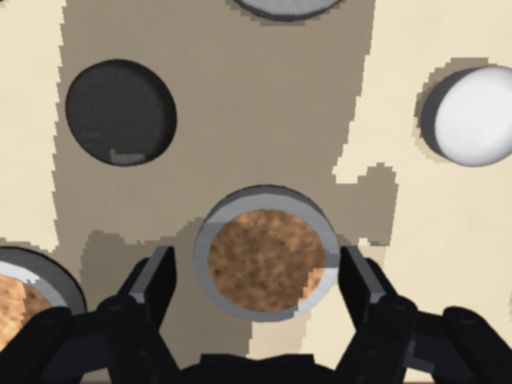

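A drags with about 0.45 N when pushed, so it is worn. The picture shows it against the right finger, which confirms it moved. Next I measure its centre and the bin's mouth.

```bash
python3 - <<'E'
from h import *
c=wristcam()
hsv=cv2.cvtColor(c["color"],cv2.COLOR_RGB2HSV)
m=cv2.inRange(hsv,(4,90,50),(18,230,255)); m[:180]=0; m[340:]=0; m[:,:190]=0; m[:,345:]=0
cs=max(cv2.findContours(m,0,2)[0],key=cv2.contourArea); e=cv2.fitEllipse(cs); print(e,plane(c,e[0],14), c["st"]["position"])
t=camera("top"); cv2.imwrite("pics/bin.png",cv2.resize(t["color"][180:255,335:420],None,fx=8,fy=8,interpolation=cv2.INTER_CUBIC)[:,:,::-1])
E
```

```text
((266.01568603515625, 260.2418212890625), (100.5181884765625, 114.9480972290039), 87.54937744140625) [483.97924916   6.66938764  14.        ] [4.79099117e+02 1.14541791e+01 4.01437399e-01]
```

View pics/bin.png

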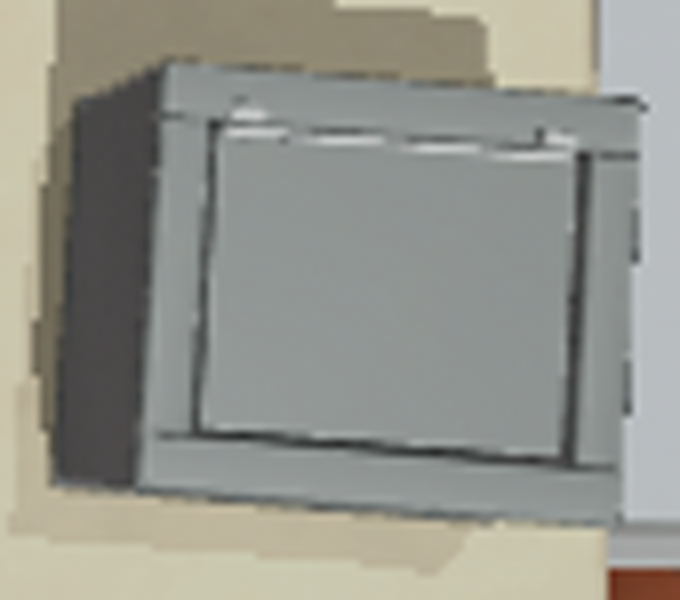

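```bash
python3 - <<'E'
from h import *
t=camera("top")
f=lambda u,z:plane(t,(335+(u[0]+.5)/8-.5,180+(u[1]+.5)/8-.5),z)
O=np.array([f(u,180) for u in [(165,62),(640,102),(620,525),(138,490)]])
M=np.array([f(u,180) for u in [(212,118),(585,150),(570,465),(195,432)]])
print(O.round(),O.mean(0).round(1));print(M.round(),M.mean(0).round(1))
for P in(O,M):
  print([np.linalg.norm(P[i]-P[(i+1)%4]).round(1) for i in range(4)], [np.degrees(np.arctan2(*(P[j]-P[i])[[1,0]])).round(1) for i,j in((0,1),(3,2),(3,0),(2,1))])
E
python3 -m pendant '[{"dx":4,"dy":-4.5,"dz":2.5,"ax":0,"ay":0,"az":0,"fingers":-0.8},{"dx":0,"dy":0,"dz":0,"ax":0,"ay":0,"az":0,"fingers":-0.8},{"dx":0,"dy":0,"dz":0,"ax":0,"ay":0,"az":0,"fingers":-0.4},{"dx":0,"dy":0,"dz":0,"ax":0,"ay":0,"az":0,"fingers":-0.4},{"dx":0,"dy":0,"dz":0,"ax":0,"ay":0,"az":0,"fingers":-0.4},{"dx":0,"dy":0,"dz":0,"ax":0,"ay":0,"az":0,"fingers":-0.4}]' 90
```

```text
[[ 632. -282.  180.]
 [ 618. -458.  180.]
 [ 462. -447.  180.]
 [ 473. -270.  180.]] [ 546.5 -364.3  180. ]
[[ 611. -299.  180.]
 [ 600. -437.  180.]
 [ 484. -429.  180.]
 [ 495. -291.  180.]] [ 547.6 -364.2  180. ]
[np.float64(177.0), np.float64(156.9), np.float64(177.6), np.float64(159.1)] [np.float64(-94.4), np.float64(-93.7), np.float64(-4.2), np.float64(-4.0)]
[np.float64(138.8), np.float64(116.8), np.float64(138.5), np.float64(116.7)] [np.float64(-94.5), np.float64(-94.6), np.float64(-3.8), np.float64(-4.0)]
clock: 8.77
position: [484.6, 6.4, -1.0]
tool_rot: [-0.0, -0.707, 0.707, -0.0]
contact_force: [-0.5, -1.0, 6.3]
opening: 64.2
```

```bash

python3 -m pendant '[{"dx":0,"dy":0,"dz":-30,"ax":0,"ay":0,"az":0,"fingers":-0.4},{"dx":0,"dy":0,"dz":-38,"ax":0,"ay":0,"az":0,"fingers":-0.4},{"dx":0,"dy":0,"dz":-38,"ax":0,"ay":0,"az":0,"fingers":-0.4},{"dx":15,"dy":0,"dz":-35,"ax":0,"ay":0,"az":0,"fingers":-0.4},{"dx":15,"dy":0,"dz":-35,"ax":0,"ay":0,"az":0,"fingers":-0.4},{"dx":20,"dy":0,"dz":-35,"ax":0,"ay":0,"az":0,"fingers":-0.4},{"dx":25,"dy":0,"dz":-30,"ax":0,"ay":0,"az":0,"fingers":-0.4},{"dx":25,"dy":0,"dz":0,"ax":0,"ay":0,"az":0,"fingers":-0.4}]'
python3 -m pendant '[{"dx":30,"dy":-8,"dz":0,"ax":0,"ay":0,"az":0,"fingers":-0.4},{"dx":35,"dy":-8,"dz":0,"ax":0,"ay":0,"az":0,"fingers":-0.4},{"dx":35,"dy":-8,"dz":0,"ax":0,"ay":0,"az":0,"fingers":-0.4},{"dx":35,"dy":-8,"dz":0,"ax":0,"ay":0,"az":0,"fingers":-0.4},{"dx":35,"dy":-8,"dz":0,"ax":0,"ay":0,"az":0,"fingers":-0.4},{"dx":35,"dy":-8,"dz":0,"ax":0,"ay":0,"az":0,"fingers":-0.4},{"dx":25,"dy":-8,"dz":0,"ax":0,"ay":0,"az":0.073,"fingers":-0.4},{"dx":0,"dy":0,"dz":0,"ax":0,"ay":0,"az":0,"fingers":-0.4}]'
python3 -c "
from h import *
c=wristcam(); cv2.imwrite('pics/w8.png',c['color'][:,:,::-1])
go(547.5,-364,240,-94.2)"
```

```text
clock: 9.43
position: [487.7, -95.2, 246.5]
tool_rot: [-0.003, 0.707, -0.707, 0.006]
contact_force: [1.6, 0.1, -1.9]
opening: 64.1
clock: 10.1
position: [539.6, -328.4, 237.3]
tool_rot: [-0.001, -0.678, 0.735, -0.0]
contact_force: [0.6, -0.1, -0.8]
opening: 64.2
now [ 539.2 -325.5  237.2] shift [ 37.8 -11.2  -2.9] turn [ 0.003  0.001 -0.003] t 10.2 F [-0.05  0.24 -2.27]
```

View pics/w8.png

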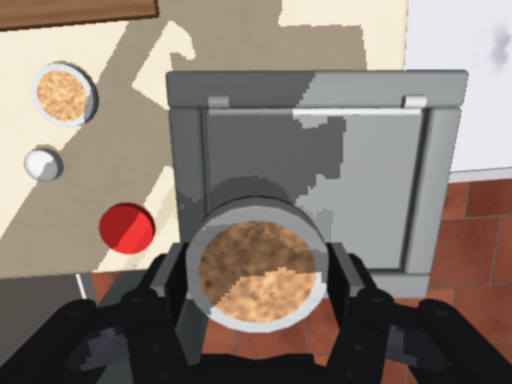

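The coaster is held level, with the bin behind it. The mouth's far corners are at about (207,108) and (428,106), and the near right one at (411,270).

```bash

python3 -m pendant '[{"dx":19,"dy":-5.5,"dz":0,"ax":0,"ay":0,"az":0,"fingers":-0.4},{"dx":19,"dy":-5.5,"dz":0,"ax":0,"ay":0,"az":0,"fingers":-0.4},{"dx":0,"dy":0,"dz":0,"ax":0,"ay":0,"az":0,"fingers":-0.4},{"dx":0,"dy":0,"dz":0,"ax":0,"ay":0,"az":0,"fingers":-0.4}]'
python3 -c "
from h import *
c=wristcam(); cv2.imwrite('pics/w9.png',c['color'][:,:,::-1])
go(547.5,-364,127,-94.2)"
```

```text
clock: 10.48
position: [547.4, -361.1, 237.8]
tool_rot: [-0.0, -0.681, 0.733, 0.002]
contact_force: [0.3, 0.9, -1.9]
opening: 64.3
now [ 547.5 -360.4  238. ] shift [  3.8  -0.5 110.9] turn [0.003 0.002 0.001] t 10.5 F [ 0.13  0.19 -1.97]
```

View pics/w9.png

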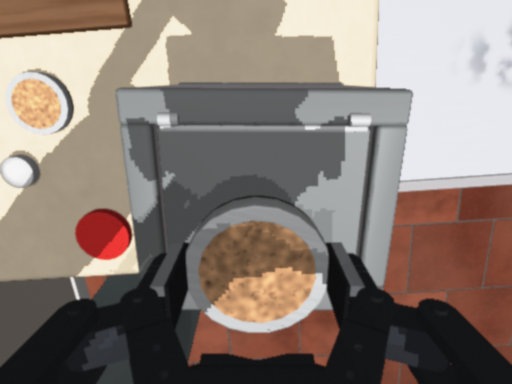

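```bash
python3 - <<'E'
from h import *
c=wristcam()
for p in[(157,127),(371,127)]: print(plane(c,p,178).round(1))
E
python3 -m pendant '[{"dx":3.5,"dy":0,"dz":10,"ax":0,"ay":0,"az":0,"fingers":-0.4},{"dx":0,"dy":0,"dz":15,"ax":0,"ay":0,"az":0,"fingers":-0.4},{"dx":0,"dy":0,"dz":15,"ax":0,"ay":0,"az":0,"fingers":-0.4},{"dx":0,"dy":0,"dz":15,"ax":0,"ay":0,"az":0,"fingers":-0.4},{"dx":0,"dy":0,"dz":15,"ax":0,"ay":0,"az":0,"fingers":-0.4},{"dx":0,"dy":0,"dz":12,"ax":0,"ay":0,"az":0,"fingers":-0.4}]'
python3 -c "
from h import *
c=wristcam(); cv2.imwrite('pics/w10.png',c['color'][:,:,::-1])
go(547.5,-364,127,-94.2)"
```

```text
[ 606.1 -303.1  178. ]
[ 596.7 -435.2  178. ]
clock: 11.08
position: [547.4, -364.4, 155.9]
tool_rot: [-0.0, -0.681, 0.732, 0.001]
contact_force: [-1.1, -0.2, 2.5]
opening: 64.2
now [ 545.9 -363.5  153. ] shift [ 0.4 -1.8 26. ] turn [0.006 0.003 0.001] t 11.1 F [-1.64  0.54 -1.07]
```

View pics/w10.png

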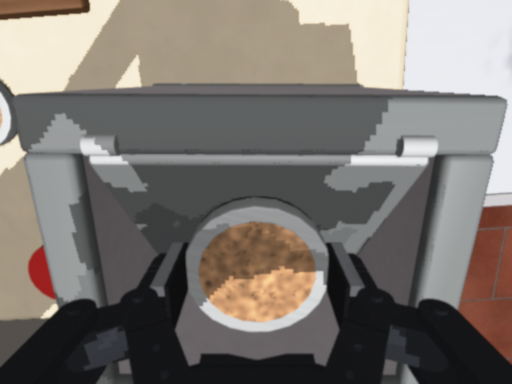

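```bash

python3 -m pendant '[{"dx":1,"dy":-1.5,"dz":12,"ax":0,"ay":0,"az":0,"fingers":-0.4},{"dx":0,"dy":0,"dz":13,"ax":0,"ay":0,"az":0,"fingers":-0.4},{"dx":0,"dy":0,"dz":2,"ax":0,"ay":0,"az":0,"fingers":-0.4},{"dx":0,"dy":0,"dz":0,"ax":0,"ay":0,"az":0,"fingers":-0.4}]'
python3 -m pendant '[{"dx":0,"dy":0,"dz":0,"ax":0,"ay":0,"az":0,"fingers":-0.9},{"dx":0,"dy":0,"dz":0,"ax":0,"ay":0,"az":0,"fingers":-0.9},{"dx":0,"dy":0,"dz":0,"ax":0,"ay":0,"az":0,"fingers":-0.9},{"dx":0,"dy":0,"dz":0,"ax":0,"ay":0,"az":0,"fingers":-0.9},{"dx":0,"dy":0,"dz":0,"ax":0,"ay":0,"az":0,"fingers":-0.9}]'
python3 -c "
from h import *
c=wristcam(); cv2.imwrite('pics/w11.png',c['color'][:,:,::-1])"
```

```text
clock: 11.47
position: [547.5, -365.4, 127.4]
tool_rot: [-0.001, -0.681, 0.733, 0.003]
contact_force: [-2.8, 0.5, -1.6]
opening: 64.0
clock: 11.88
position: [549.8, -366.9, 131.0]
tool_rot: [-0.0, -0.681, 0.733, -0.001]
contact_force: [-1.3, 0.3, 0.9]
opening: 81.1
```

View pics/w11.png

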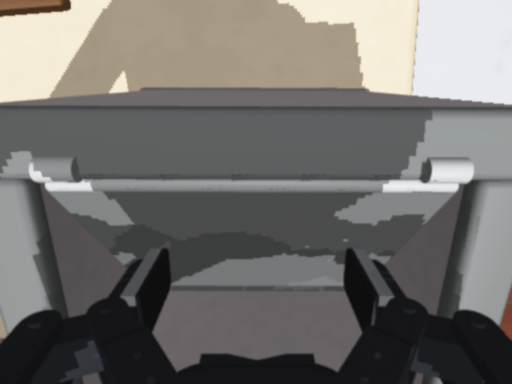

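The coaster has dropped in. I raise the arm straight up.

```bash

python3 -m pendant '[{"dx":0,"dy":0,"dz":-15,"ax":0,"ay":0,"az":0,"fingers":-0.9},{"dx":0,"dy":0,"dz":-20,"ax":0,"ay":0,"az":0,"fingers":-0.9},{"dx":0,"dy":0,"dz":-25,"ax":0,"ay":0,"az":0,"fingers":-0.9},{"dx":0,"dy":0,"dz":-25,"ax":0,"ay":0,"az":0,"fingers":-0.9},{"dx":0,"dy":0,"dz":-25,"ax":0,"ay":0,"az":-0.073,"fingers":-0.83},{"dx":0,"dy":0,"dz":0,"ax":0,"ay":0,"az":0,"fingers":-0.83}]'
python3 -c "
from h import *
c=wristcam(); cv2.imwrite('pics/w12.png',c['color'][:,:,::-1])
t=camera('top'); m,b=cork(t,60)
for ce,s in b: print(ce.round(1),plane(t,ce,14).round(1))
go(622,-122,120)"
```

```text
clock: 12.43
position: [552.4, -368.8, 247.5]
tool_rot: [-0.0, 0.708, -0.706, 0.007]
contact_force: [0.7, -1.3, 1.2]
opening: 78.3
[223.6 194.3] [622.8 124.6  14. ]
[297.3 194.2] [ 624.6 -121.4   14. ]
[260.9 195.7] [6.189e+02 1.000e-01 1.400e+01]
[219.5 245.7] [452.2 135.7  14. ]
now [ 550.3 -367.1  241.8] shift [-245.5  -71.2  121.3] turn [-0.003 -0.003 -0.001] t 12.5 F [-0.11  0.33 -0.2 ]
```

View pics/w12.png

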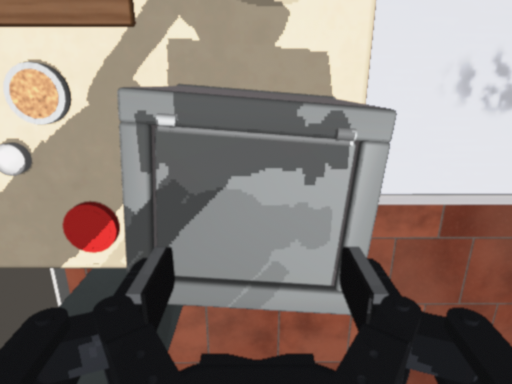

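```bash

python3 -m pendant '[{"dx":-30,"dy":-9,"dz":0,"ax":0,"ay":0,"az":0,"fingers":-0.83},{"dx":-36,"dy":-10,"dz":0,"ax":0,"ay":0,"az":0,"fingers":-0.83},{"dx":-36,"dy":-10,"dz":0,"ax":0,"ay":0,"az":0,"fingers":-0.83},{"dx":-36,"dy":-10,"dz":0,"ax":0,"ay":0,"az":0,"fingers":-0.83},{"dx":-36,"dy":-10,"dz":10,"ax":0,"ay":0,"az":0,"fingers":-0.83},{"dx":-36,"dy":-10,"dz":30,"ax":0,"ay":0,"az":0,"fingers":-0.83},{"dx":-35,"dy":-10,"dz":35,"ax":0,"ay":0,"az":0,"fingers":-0.83},{"dx":0,"dy":0,"dz":35,"ax":0,"ay":0,"az":0,"fingers":-0.83}]'
python3 -m pendant '[{"dx":0,"dy":0,"dz":30,"ax":0,"ay":0,"az":0,"fingers":-0.83},{"dx":0,"dy":0,"dz":30,"ax":0,"ay":0,"az":0,"fingers":-0.83},{"dx":0,"dy":0,"dz":0,"ax":0,"ay":0,"az":0,"fingers":-0.83},{"dx":0,"dy":0,"dz":0,"ax":0,"ay":0,"az":0,"fingers":-0.83},{"dx":0,"dy":0,"dz":0,"ax":0,"ay":0,"az":0,"fingers":-0.83}]'
cat >> h.py <<'E'
def near(save=None):
    """fit cork ellipse nearest image point of grasp; print centre and needed shift"""
    c=wristcam(); hsv=cv2.cvtColor(c["color"],cv2.COLOR_RGB2HSV)
    m=cv2.inRange(hsv,(4,90,50),(18,230,255)); m=cv2.morphologyEx(m,cv2.MORPH_OPEN,np.ones((3,3)))
    if save: cv2.imwrite(save,c["color"][:,:,::-1])
    for k in cv2.findContours(m,0,2)[0]:
        if cv2.contourArea(k)>900 and len(k)>5:
            e=cv2.fitEllipse(k); p=plane(c,e[0],14)
            if np.hypot(*(p-c["st"]["position"])[:2])<70: print("cork",np.round(e[0],1),np.round(e[1],1),p.round(1)); go(p[0],p[1],-1)
E
python3 -c "
from h import *
near('pics/w13.png')"
```

```text
clock: 13.2
position: [616.5, -126.2, 138.8]
tool_rot: [-0.001, 0.709, -0.705, -0.0]
contact_force: [0.3, -1.0, 0.3]
opening: 78.2
clock: 13.62
position: [615.5, -132.5, 80.4]
tool_rot: [-0.0, -0.707, 0.707, -0.0]
contact_force: [0.7, -0.3, -0.5]
opening: 77.9
cork [241.4 194.8] [70.7 75.3] [ 623.1 -122.6   14. ]
now [ 616.5 -132.9   81.7] shift [-10.4  -6.4  82.7] turn [-0.002 -0.001 -0.001] t 13.7 F [-0.15  0.26  0.94]
```

View pics/w13.png

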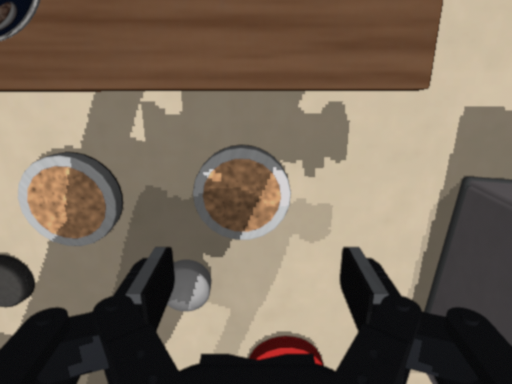

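```bash

python3 -m pendant '[{"dx":-10.5,"dy":-6.5,"dz":15,"ax":0,"ay":0,"az":0,"fingers":-0.83},{"dx":0,"dy":0,"dz":20,"ax":0,"ay":0,"az":0,"fingers":-0.83},{"dx":0,"dy":0,"dz":15,"ax":0,"ay":0,"az":0,"fingers":-0.83},{"dx":0,"dy":0,"dz":0,"ax":0,"ay":0,"az":0,"fingers":-0.83},{"dx":0,"dy":0,"dz":0,"ax":0,"ay":0,"az":0,"fingers":-0.83},{"dx":0,"dy":0,"dz":0,"ax":0,"ay":0,"az":0,"fingers":-0.83}]'
python3 -c "
from h import *
near()"
```

```text
clock: 14.17
position: [623.3, -122.6, 32.3]
tool_rot: [0.001, -0.707, 0.707, -0.002]
contact_force: [-0.0, -0.6, 0.2]
opening: 78.1
cork [255.6 237. ] [84.5 94.1] [ 623.5 -122.6   14. ]
now [ 623.4 -122.6   32.4] shift [-0.1  0.  33.4] turn [-0.003 -0.001 -0.001] t 14.2 F [ 0.83 -0.05 -0.58]
```

```bash

python3 -m pendant '[{"dx":0,"dy":0,"dz":16,"ax":0,"ay":0,"az":0,"fingers":-0.83},{"dx":0,"dy":0,"dz":15.5,"ax":0,"ay":0,"az":0,"fingers":-0.83},{"dx":0,"dy":0,"dz":0,"ax":0,"ay":0,"az":0,"fingers":-0.83},{"dx":0,"dy":0,"dz":0,"ax":0,"ay":0,"az":0,"fingers":-0.4},{"dx":0,"dy":0,"dz":0,"ax":0,"ay":0,"az":0,"fingers":-0.4},{"dx":0,"dy":0,"dz":0,"ax":0,"ay":0,"az":0,"fingers":-0.4},{"dx":0,"dy":0,"dz":0,"ax":0,"ay":0,"az":0,"fingers":-0.4},{"dx":0,"dy":0,"dz":0,"ax":0,"ay":0,"az":0,"fingers":-0.4}]' 90
python3 -m pendant '[{"dx":0,"dy":3,"dz":0,"ax":0,"ay":0,"az":0,"fingers":-0.4},{"dx":0,"dy":3,"dz":0,"ax":0,"ay":0,"az":0,"fingers":-0.4}]'
python3 -m pendant '[{"dx":0,"dy":3,"dz":0,"ax":0,"ay":0,"az":0,"fingers":-0.4}]'
python3 -m pendant '[{"dx":0,"dy":3,"dz":0,"ax":0,"ay":0,"az":0,"fingers":-0.4}]'
python3 -m pendant '[{"dx":0,"dy":-3,"dz":0,"ax":0,"ay":0,"az":0,"fingers":-0.4},{"dx":0,"dy":-3,"dz":0,"ax":0,"ay":0,"az":0,"fingers":-0.4}]'
python3 -m pendant '[{"dx":0,"dy":-3,"dz":0,"ax":0,"ay":0,"az":0,"fingers":-0.4}]'
```

```text
clock: 14.88
position: [622.8, -122.3, 0.1]
tool_rot: [0.0, -0.707, 0.707, -0.001]
contact_force: [-0.5, -0.3, 5.4]
opening: 64.0
clock: 15.05
position: [618.2, -122.4, 0.1]
tool_rot: [0.001, -0.707, 0.707, -0.002]
contact_force: [3.5, -0.9, 3.8]
opening: 64.3
clock: 15.13
position: [615.0, -122.4, 0.1]
tool_rot: [0.001, -0.707, 0.707, -0.002]
contact_force: [4.3, -1.0, 6.3]
opening: 64.1
clock: 15.22
position: [611.9, -122.4, 0.1]
tool_rot: [0.001, -0.707, 0.707, -0.002]
contact_force: [5.2, -0.0, 5.5]
opening: 64.1
clock: 15.38
position: [611.4, -122.3, -0.0]
tool_rot: [0.004, 0.707, -0.707, -0.004]
contact_force: [-18.6, -1.6, 25.9]
opening: 64.2
clock: 15.47
position: [611.5, -122.3, -0.1]
tool_rot: [0.006, 0.707, -0.707, -0.006]
contact_force: [-24.0, -0.8, 31.6]
opening: 64.3
```

B shows about 0.8 against 0.33, so it is good. I lift it to the plate.

```bash

python3 -m pendant '[{"dx":0,"dy":0,"dz":-15,"ax":0,"ay":0,"az":0,"fingers":-0.4},{"dx":0,"dy":0,"dz":-30,"ax":0,"ay":0,"az":0,"fingers":-0.4},{"dx":-15,"dy":0,"dz":-38,"ax":0,"ay":0,"az":0,"fingers":-0.4},{"dx":-25,"dy":5,"dz":-38,"ax":0,"ay":0,"az":0,"fingers":-0.4},{"dx":-35,"dy":7,"dz":-25,"ax":0,"ay":0,"az":0,"fingers":-0.4},{"dx":-38,"dy":7,"dz":0,"ax":0,"ay":0,"az":0,"fingers":-0.4},{"dx":-38,"dy":7,"dz":0,"ax":0,"ay":0,"az":0,"fingers":-0.4},{"dx":-38,"dy":7,"dz":0,"ax":0,"ay":0,"az":0,"fingers":-0.4}]'
python3 -m pendant '[{"dx":-38,"dy":7,"dz":0,"ax":0,"ay":0,"az":0,"fingers":-0.4},{"dx":-38,"dy":7,"dz":0,"ax":0,"ay":0,"az":0,"fingers":-0.4},{"dx":-38,"dy":7,"dz":0,"ax":0,"ay":0,"az":0,"fingers":-0.4},{"dx":-38,"dy":7,"dz":0,"ax":0,"ay":0,"az":0,"fingers":-0.4},{"dx":-38,"dy":7,"dz":0,"ax":0,"ay":0,"az":0,"fingers":-0.4},{"dx":-30,"dy":7,"dz":0,"ax":0,"ay":0,"az":0,"fingers":-0.4},{"dx":0,"dy":7,"dz":0,"ax":0,"ay":0,"az":0,"fingers":-0.4},{"dx":0,"dy":0,"dz":0,"ax":0,"ay":0,"az":0,"fingers":-0.4}]'
python3 -c "
from h import *
c=wristcam(); cv2.imwrite('pics/w14.png',c['color'][:,:,::-1])
go(515,359,120)"
```

```text
clock: 16.13
position: [583.6, 64.7, 138.6]
tool_rot: [-0.002, -0.707, 0.707, 0.002]
contact_force: [0.2, 0.3, -2.6]
opening: 63.9
clock: 16.8
position: [533.3, 284.2, 137.3]
tool_rot: [0.004, 0.709, -0.706, -0.002]
contact_force: [-0.5, -0.0, -2.1]
opening: 64.1
now [534.6 283.  137.6] shift [-76.1  19.3  17.5] turn [ 0.006 -0.003  0.002] t 16.9 F [-0.46 -0.59 -2.76]
```

View pics/w14.png

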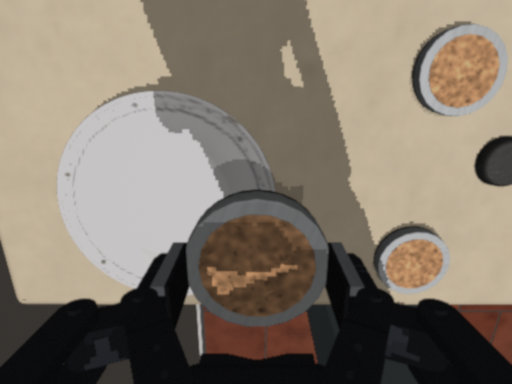

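The plate's rim is visible from (57,185) over (155,91) to (273,185). I fit a circle to it, and also to the top view.

```bash
python3 - <<'E'
from h import *
c=wristcam()
pts=[(57,185),(66,150),(85,122),(118,99),(155,91),(200,99),(235,121),(262,153),(75,240),(95,265),(120,282)]
def fit(P):
    P=np.array(P)[:,:2]; A=np.c_[2*P,np.ones(len(P))]; s=np.linalg.lstsq(A,(P**2).sum(1),rcond=None)[0]
    return s[:2].round(1),np.sqrt(s[2]+s[0]**2+s[1]**2).round(1)
print(fit([plane(c,p,18) for p in pts]))
for n,r in(("top",(slice(190,262),slice(110,195))),("scene",(slice(275,360),slice(125,220)))):
    t=camera(n); hsv=cv2.cvtColor(t["color"],cv2.COLOR_RGB2HSV); m=cv2.inRange(hsv,(0,0,120),(180,30,255)); k=np.zeros_like(m);k[r]=m[r]
    cs=max(cv2.findContours(k,0,2)[0],key=cv2.contourArea); cs=cv2.convexHull(cs)[:,0]
    print(n,len(cs),fit([plane(t,p,18) for p in cs]),cv2.fitEllipse(cs))
E
```

```text
(array([512.8, 358.9]), np.float64(93.9))
top 16 (array([462.1, 367.7]), np.float64(51.4)) ((149.31309509277344, 242.12493896484375), (27.564735412597656, 35.3050537109375), 101.6834716796875)
scene 39 (array([511.7, 361.4]), np.float64(95.1)) ((170.4586639404297, 317.1325988769531), (68.54872131347656, 82.7198257446289), 65.28238677978516)
```

```bash

python3 -m pendant '[{"dx":-26,"dy":7,"dz":0,"ax":0,"ay":0,"az":0,"fingers":-0.4},{"dx":-26,"dy":7,"dz":0,"ax":0,"ay":0,"az":0,"fingers":-0.4},{"dx":-25,"dy":7,"dz":20,"ax":0,"ay":0,"az":0,"fingers":-0.4},{"dx":0,"dy":0,"dz":20,"ax":0,"ay":0,"az":0,"fingers":-0.4},{"dx":0,"dy":0,"dz":20,"ax":0,"ay":0,"az":0,"fingers":-0.4},{"dx":0,"dy":0,"dz":0,"ax":0,"ay":0,"az":0,"fingers":-0.4},{"dx":0,"dy":0,"dz":0,"ax":0,"ay":0,"az":0,"fingers":-0.4},{"dx":0,"dy":0,"dz":0,"ax":0,"ay":0,"az":0,"fingers":-0.4}]'
python3 - <<'E'
from h import *
c=wristcam(); cv2.imwrite('pics/w15.png',c['color'][:,:,::-1])
go(513,359.5,12.5)
E
```

```text
clock: 17.67
position: [517.6, 359.8, 80.8]
tool_rot: [0.0, -0.706, 0.708, 0.0]
contact_force: [0.5, -1.1, -1.2]
opening: 64.1
now [518.1 360.2  81.6] shift [ 0.8  5.2 69.1] turn [-0.002  0.001 -0.002] t 17.7 F [ 0.26 -0.88 -1.29]
```

View pics/w15.png

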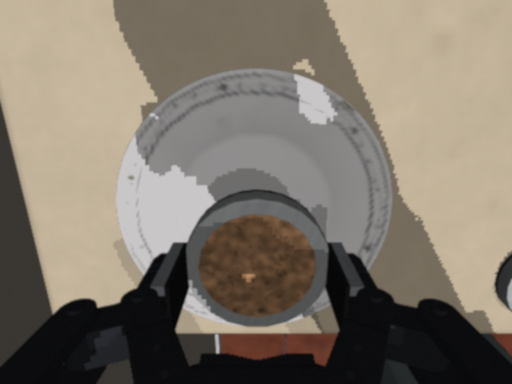

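```bash

python3 - <<'E'
from h import *
c=wristcam()
for p in [(256,68),(117,195),(392,195)]: print(plane(c,p,18).round(1))
E
python3 -m pendant '[{"dx":1,"dy":5,"dz":15,"ax":0,"ay":0,"az":0,"fingers":-0.4},{"dx":0,"dy":0,"dz":20,"ax":0,"ay":0,"az":0,"fingers":-0.4},{"dx":0,"dy":0,"dz":15,"ax":0,"ay":0,"az":0,"fingers":-0.4},{"dx":0,"dy":0,"dz":0,"ax":0,"ay":0,"az":0,"fingers":-0.4},{"dx":0,"dy":0,"dz":0,"ax":0,"ay":0,"az":0,"fingers":-0.4},{"dx":0,"dy":0,"dz":0,"ax":0,"ay":0,"az":0,"fingers":-0.4}]'
python3 - <<'E'
from h import *
c=wristcam()
go(513,359.5,12.5)
E
```

```text
[607.1 360.   18. ]
[526.7 454.1  18. ]
[526.6 268.4  18. ]
clock: 18.27
position: [512.8, 360.1, 31.8]
tool_rot: [0.001, -0.707, 0.707, -0.0]
contact_force: [0.8, 0.4, -1.6]
opening: 63.8
now [513.  360.3  32. ] shift [ 0.8  0.  19.5] turn [-0.003  0.002 -0.001] t 18.3 F [ 0.67 -0.21 -2.23]
```

```bash

python3 -m pendant '[{"dx":0,"dy":0,"dz":10,"ax":0,"ay":0,"az":0,"fingers":-0.4},{"dx":0,"dy":0,"dz":8,"ax":0,"ay":0,"az":0,"fingers":-0.4},{"dx":0,"dy":0,"dz":0,"ax":0,"ay":0,"az":0,"fingers":-0.4},{"dx":0,"dy":0,"dz":0,"ax":0,"ay":0,"az":0,"fingers":-0.4}]'
python3 -m pendant '[{"dx":0,"dy":0,"dz":1,"ax":0,"ay":0,"az":0,"fingers":-0.4},{"dx":0,"dy":0,"dz":0,"ax":0,"ay":0,"az":0,"fingers":-0.4},{"dx":0,"dy":0,"dz":0,"ax":0,"ay":0,"az":0,"fingers":-0.4}]'
python3 -m pendant '[{"dx":0,"dy":0,"dz":0.5,"ax":0,"ay":0,"az":0,"fingers":-0.4},{"dx":0,"dy":0,"dz":0,"ax":0,"ay":0,"az":0,"fingers":-0.4}]'
```

```text
clock: 18.65
position: [511.8, 359.8, 11.9]
tool_rot: [0.0, -0.707, 0.707, 0.0]
contact_force: [1.0, 0.3, -0.4]
opening: 63.8
clock: 18.9
position: [511.8, 359.8, 11.8]
tool_rot: [0.0, -0.707, 0.707, 0.0]
contact_force: [-0.0, -0.5, 5.3]
opening: 64.0
clock: 19.07
position: [511.8, 359.8, 11.7]
tool_rot: [0.0, -0.707, 0.707, 0.0]
contact_force: [-0.7, -0.6, 8.6]
opening: 64.3
```

Contact with the plate. I release and rise.

```bash

python3 -m pendant '[{"dx":0,"dy":0,"dz":-1,"ax":0,"ay":0,"az":0,"fingers":-0.7},{"dx":0,"dy":0,"dz":0,"ax":0,"ay":0,"az":0,"fingers":-0.8},{"dx":0,"dy":0,"dz":0,"ax":0,"ay":0,"az":0,"fingers":-0.8},{"dx":0,"dy":0,"dz":-10,"ax":0,"ay":0,"az":0,"fingers":-0.83},{"dx":0,"dy":0,"dz":-30,"ax":0,"ay":0,"az":0,"fingers":-0.83},{"dx":0,"dy":0,"dz":-35,"ax":0,"ay":0,"az":0,"fingers":-0.83},{"dx":0,"dy":0,"dz":0,"ax":0,"ay":0,"az":0,"fingers":-0.83}]'
python3 - <<'E'
from h import *
c=wristcam(); cv2.imwrite('pics/w16.png',c['color'][:,:,::-1])
m,b=cork(c,300)
for ce,s in b: print(ce.round(1),s[4],plane(c,ce,26).round(1),plane(c,ce,14).round(1))
go(451,134.5,90)
E
```

```text
clock: 19.65
position: [516.2, 362.2, 94.5]
tool_rot: [0.006, -0.707, 0.707, -0.002]
contact_force: [2.0, 1.6, 0.8]
opening: 77.8
now [515.1 361.5  92.1] shift [227.   64.1   0.4] turn [-0.009  0.005 -0.   ] t 19.7 F [ 0.23  0.4  -0.14]
```

View pics/w16.png

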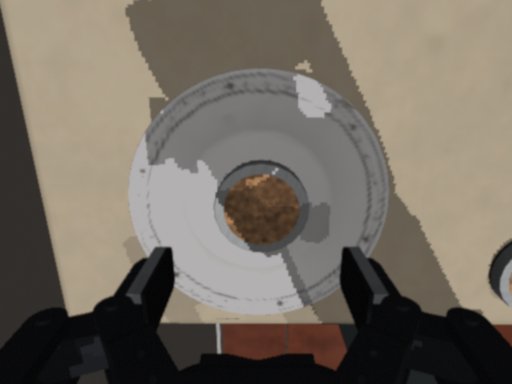

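The coaster lies near the plate's middle (cork about (262,208)). Next is the coaster at (451,134).

```bash

python3 -m pendant '[{"dx":30,"dy":9,"dz":-10,"ax":-0.008,"ay":0.005,"az":0,"fingers":-0.83},{"dx":35,"dy":10,"dz":-10,"ax":0,"ay":0,"az":0,"fingers":-0.83},{"dx":38,"dy":10,"dz":0,"ax":0,"ay":0,"az":0,"fingers":-0.83},{"dx":38,"dy":10,"dz":0,"ax":0,"ay":0,"az":0,"fingers":-0.83},{"dx":38,"dy":10,"dz":0,"ax":0,"ay":0,"az":0,"fingers":-0.83},{"dx":38,"dy":10,"dz":20,"ax":0,"ay":0,"az":0,"fingers":-0.83},{"dx":10,"dy":5,"dz":25,"ax":0,"ay":0,"az":0,"fingers":-0.83},{"dx":0,"dy":0,"dz":0,"ax":0,"ay":0,"az":0,"fingers":-0.83}]'
python3 -m pendant '[{"dx":0,"dy":0,"dz":0,"ax":0,"ay":0,"az":0,"fingers":-0.83},{"dx":0,"dy":0,"dz":0,"ax":0,"ay":0,"az":0,"fingers":-0.83}]'
python3 - <<'E'
from h import *
near()
E
```

```text
clock: 20.37
position: [441.5, 131.6, 59.6]
tool_rot: [-0.01, -0.706, 0.709, 0.005]
contact_force: [-1.2, 0.6, -0.5]
opening: 78.0
clock: 20.53
position: [448.4, 135.2, 64.6]
tool_rot: [0.004, 0.707, -0.707, -0.001]
contact_force: [1.1, -1.0, 0.5]
opening: 78.4
cork [256.9 209.4] [74.2 80.6] [451.4 134.3  14. ]
now [449.1 135.6  65.1] shift [ 1.  -2.7 66.1] turn [ 0.007 -0.004  0.001] t 20.6 F [0.53 1.51 0.4 ]
```

```bash

python3 -m pendant '[{"dx":1,"dy":-2.5,"dz":15,"ax":0.007,"ay":-0.004,"az":0,"fingers":-0.83},{"dx":0,"dy":0,"dz":15,"ax":0,"ay":0,"az":0,"fingers":-0.83},{"dx":0,"dy":0,"dz":10,"ax":0,"ay":0,"az":0,"fingers":-0.83},{"dx":0,"dy":0,"dz":0,"ax":0,"ay":0,"az":0,"fingers":-0.83},{"dx":0,"dy":0,"dz":0,"ax":0,"ay":0,"az":0,"fingers":-0.83},{"dx":0,"dy":0,"dz":0,"ax":0,"ay":0,"az":0,"fingers":-0.83}]'
python3 - <<'E'
from h import *
near()
E
```

```text
clock: 21.08
position: [450.8, 133.9, 24.7]
tool_rot: [0.0, 0.707, -0.707, 0.0]
contact_force: [0.4, -0.6, -0.1]
opening: 78.1
cork [252.  336.7] [44.2 58. ] [389.7 136.   14. ]
now [450.9 133.8  24.9] shift [-2.3 61.2 25.9] turn [ 0.    -0.001  0.   ] t 21.1 F [-0.14  0.37  0.12]
cork [197.3 333.8] [63.7 75.9] [391.8 168.1  14. ]
now [450.9 133.8  24.9] shift [-34.3  59.1  25.9] turn [ 0.    -0.001  0.   ] t 21.1 F [-0.14  0.37  0.12]
cork [254.9 242.5] [87.9 98.3] [451.6 134.3  14. ]
now [450.9 133.8  24.9] shift [-0.5 -0.7 25.9] turn [ 0.    -0.001  0.   ] t 21.1 F [-0.14  0.37  0.12]
```

```bash

python3 -m pendant '[{"dx":-0.5,"dy":-0.5,"dz":12,"ax":0,"ay":0,"az":0,"fingers":-0.83},{"dx":0,"dy":0,"dz":12,"ax":0,"ay":0,"az":0,"fingers":-0.83},{"dx":0,"dy":0,"dz":0,"ax":0,"ay":0,"az":0,"fingers":-0.83},{"dx":0,"dy":0,"dz":0,"ax":0,"ay":0,"az":0,"fingers":-0.4},{"dx":0,"dy":0,"dz":0,"ax":0,"ay":0,"az":0,"fingers":-0.4},{"dx":0,"dy":0,"dz":0,"ax":0,"ay":0,"az":0,"fingers":-0.4},{"dx":0,"dy":0,"dz":0,"ax":0,"ay":0,"az":0,"fingers":-0.4},{"dx":0,"dy":0,"dz":0,"ax":0,"ay":0,"az":0,"fingers":-0.4}]' 90
python3 -m pendant '[{"dx":0,"dy":-3,"dz":0,"ax":0,"ay":0,"az":0,"fingers":-0.4},{"dx":0,"dy":-3,"dz":0,"ax":0,"ay":0,"az":0,"fingers":-0.4}]'
python3 -m pendant '[{"dx":0,"dy":-3,"dz":0,"ax":0,"ay":0,"az":0,"fingers":-0.4}]'
python3 -m pendant '[{"dx":0,"dy":-3,"dz":0,"ax":0,"ay":0,"az":0,"fingers":-0.4}]'
python3 -m pendant '[{"dx":3,"dy":0,"dz":0,"ax":0,"ay":0,"az":0,"fingers":-0.4},{"dx":3,"dy":0,"dz":0,"ax":0,"ay":0,"az":0,"fingers":-0.4}]'
python3 -m pendant '[{"dx":3,"dy":0,"dz":0,"ax":0,"ay":0,"az":0,"fingers":-0.4}]'
```

```text
clock: 21.8
position: [450.5, 134.0, 1.6]
tool_rot: [-0.001, -0.707, 0.707, 0.0]
contact_force: [-4.5, 0.1, 6.6]
opening: 63.7
clock: 21.97
position: [450.5, 134.0, 1.4]
tool_rot: [-0.006, -0.707, 0.707, 0.005]
contact_force: [-23.4, -0.4, 32.3]
opening: 64.1
clock: 22.05
position: [450.5, 134.0, 1.3]
tool_rot: [-0.009, -0.707, 0.707, 0.008]
contact_force: [-30.2, -0.4, 41.9]
opening: 64.1
clock: 22.13
position: [450.4, 134.0, 1.3]
tool_rot: [-0.011, -0.707, 0.707, 0.01]
contact_force: [-37.4, -2.0, 49.6]
opening: 64.0
clock: 22.3
position: [459.9, 129.2, 1.6]
tool_rot: [0.002, 0.707, -0.707, -0.002]
contact_force: [-1.8, 1.8, 2.3]
opening: 63.9
clock: 22.38
position: [462.5, 125.7, 1.6]
tool_rot: [0.0, 0.707, -0.707, -0.0]
contact_force: [-1.3, 3.4, 4.2]
opening: 64.1
```

D stuck at ratio about 0.75, so it is good. On to the plate.

```bash

python3 -m pendant '[{"dx":0,"dy":0,"dz":-20,"ax":0,"ay":0,"az":0,"fingers":-0.4},{"dx":0,"dy":0,"dz":-35,"ax":0,"ay":0,"az":0,"fingers":-0.4},{"dx":-15,"dy":0,"dz":-38,"ax":0,"ay":0,"az":0,"fingers":-0.4},{"dx":-25,"dy":-8,"dz":-20,"ax":0,"ay":0,"az":0,"fingers":-0.4},{"dx":-35,"dy":-10,"dz":0,"ax":0,"ay":0,"az":0,"fingers":-0.4},{"dx":-38,"dy":-10,"dz":0,"ax":0,"ay":0,"az":0,"fingers":-0.4},{"dx":-38,"dy":-10,"dz":0,"ax":0,"ay":0,"az":0,"fingers":-0.4},{"dx":-38,"dy":-10,"dz":0,"ax":0,"ay":0,"az":0,"fingers":-0.4}]'
python3 -m pendant '[{"dx":-35,"dy":-2,"dz":0,"ax":0,"ay":0,"az":0,"fingers":-0.4},{"dx":-7,"dy":0,"dz":0,"ax":0,"ay":0,"az":0,"fingers":-0.4},{"dx":0,"dy":0,"dz":0,"ax":0,"ay":0,"az":0,"fingers":-0.4},{"dx":0,"dy":0,"dz":0,"ax":0,"ay":0,"az":0,"fingers":-0.4},{"dx":0,"dy":0,"dz":0,"ax":0,"ay":0,"az":0,"fingers":-0.4}]'
python3 - <<'E'
from h import *
c=wristcam(); cv2.imwrite('pics/w17.png',c['color'][:,:,::-1])
go(513,360.5,28)
E
```

```text
clock: 23.05
position: [511.3, 315.5, 113.5]
tool_rot: [-0.0, -0.707, 0.707, -0.0]
contact_force: [1.0, 0.4, -1.6]
opening: 63.6
clock: 23.47
position: [512.3, 354.3, 112.2]
tool_rot: [-0.002, -0.707, 0.707, 0.0]
contact_force: [-0.3, 0.1, -2.0]
opening: 63.7
now [512.4 354.1 112.3] shift [-6.5 -0.8 84.3] turn [ 0.003 -0.002 -0.002] t 23.5 F [-0.23 -0.37 -1.34]
```

View pics/w17.png

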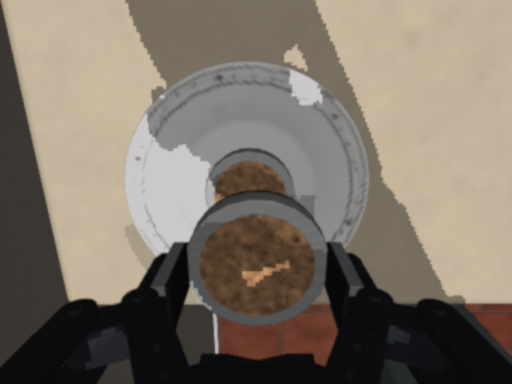

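```bash

python3 - <<'E'
from h import *
c=wristcam()
print(plane(c,(250,151),26).round(1),plane(c,(247,62),18).round(1),plane(c,(205,190),26).round(1),plane(c,(295,190),26).round(1))
E
python3 -m pendant '[{"dx":-6,"dy":-0.5,"dz":10,"ax":0,"ay":0,"az":0,"fingers":-0.4},{"dx":0,"dy":0,"dz":20,"ax":0,"ay":0,"az":0,"fingers":-0.4},{"dx":0,"dy":0,"dz":20,"ax":0,"ay":0,"az":0,"fingers":-0.4},{"dx":0,"dy":0,"dz":15,"ax":0,"ay":0,"az":0,"fingers":-0.4},{"dx":0,"dy":0,"dz":0,"ax":0,"ay":0,"az":0,"fingers":-0.4},{"dx":0,"dy":0,"dz":0,"ax":0,"ay":0,"az":0,"fingers":-0.4}]'
python3 - <<'E'
from h import *
c=wristcam(); cv2.imwrite('pics/w18.png',c['color'][:,:,::-1])
go(513,360.5,28)
E
```

```text
[546.  358.2  26. ] [605.9 359.9  18. ] [516.5 391.9  26. ] [516.4 324.8  26. ]
clock: 24.07
position: [511.9, 360.9, 45.9]
tool_rot: [-0.003, -0.707, 0.707, 0.001]
contact_force: [-0.3, 0.4, -0.9]
opening: 63.4
now [513.1 361.6  47.5] shift [ 1.1  0.1 19.5] turn [ 0.002 -0.001 -0.001] t 24.1 F [ 0.1  -0.04 -1.48]
```

View pics/w18.png

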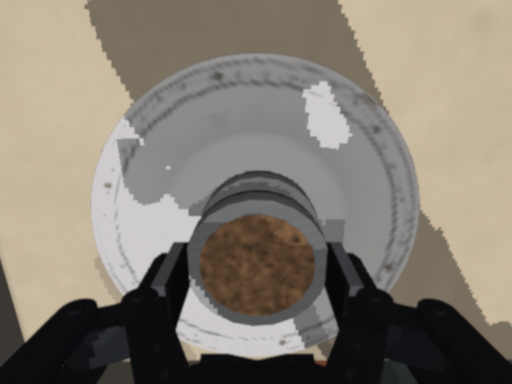

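```bash

python3 -m pendant '[{"dx":1.5,"dy":0,"dz":10,"ax":0,"ay":0,"az":0,"fingers":-0.4},{"dx":0,"dy":0,"dz":8,"ax":0,"ay":0,"az":0,"fingers":-0.4},{"dx":0,"dy":0,"dz":0,"ax":0,"ay":0,"az":0,"fingers":-0.4},{"dx":0,"dy":0,"dz":0,"ax":0,"ay":0,"az":0,"fingers":-0.4}]'
python3 -m pendant '[{"dx":0,"dy":0,"dz":1,"ax":0,"ay":0,"az":0,"fingers":-0.4},{"dx":0,"dy":0,"dz":0,"ax":0,"ay":0,"az":0,"fingers":-0.4},{"dx":0,"dy":0,"dz":0,"ax":0,"ay":0,"az":0,"fingers":-0.4}]'
```

```text
clock: 24.45
position: [512.3, 360.0, 28.9]
tool_rot: [-0.002, -0.707, 0.707, 0.001]
contact_force: [-0.9, -0.5, -1.9]
opening: 64.0
clock: 24.7
position: [513.2, 360.5, 28.9]
tool_rot: [-0.001, -0.707, 0.707, 0.0]
contact_force: [0.2, 0.5, -1.9]
opening: 63.3
```

```bash

python3 -m pendant '[{"dx":0,"dy":0,"dz":1,"ax":0,"ay":0,"az":0,"fingers":-0.4},{"dx":0,"dy":0,"dz":0,"ax":0,"ay":0,"az":0,"fingers":-0.4},{"dx":0,"dy":0,"dz":0,"ax":0,"ay":0,"az":0,"fingers":-0.4}]'
python3 -m pendant '[{"dx":0,"dy":0,"dz":0.7,"ax":0,"ay":0,"az":0,"fingers":-0.4},{"dx":0,"dy":0,"dz":0,"ax":0,"ay":0,"az":0,"fingers":-0.4},{"dx":0,"dy":0,"dz":0,"ax":0,"ay":0,"az":0,"fingers":-0.4}]'
```

```text
clock: 24.95
position: [512.9, 360.4, 27.6]
tool_rot: [-0.001, -0.707, 0.707, 0.0]
contact_force: [-0.2, -0.3, -1.6]
opening: 63.7
clock: 25.2
position: [513.0, 360.4, 27.4]
tool_rot: [-0.001, -0.707, 0.707, 0.0]
contact_force: [-1.4, -0.7, 2.3]
opening: 63.8
```

```bash

python3 -m pendant '[{"dx":0,"dy":0,"dz":-0.5,"ax":0,"ay":0,"az":0,"fingers":-0.7},{"dx":0,"dy":0,"dz":0,"ax":0,"ay":0,"az":0,"fingers":-0.8},{"dx":0,"dy":0,"dz":0,"ax":0,"ay":0,"az":0,"fingers":-0.8},{"dx":0,"dy":0,"dz":-10,"ax":0,"ay":0,"az":0,"fingers":-0.83},{"dx":0,"dy":0,"dz":-30,"ax":0,"ay":0,"az":0,"fingers":-0.83},{"dx":0,"dy":0,"dz":-35,"ax":0,"ay":0,"az":0,"fingers":-0.83},{"dx":0,"dy":0,"dz":0,"ax":0,"ay":0,"az":0,"fingers":-0.83}]'
python3 - <<'E'
from h import *
c=wristcam(); cv2.imwrite('pics/w19.png',c['color'][:,:,::-1])
t=camera('scene'); m,b=cork(t,60)
for ce,s in b: print(ce.round(1),plane(t,ce,14).round(1))
go(622.5,124,120)
E
```

```text
clock: 25.78
position: [518.3, 363.2, 111.1]
tool_rot: [0.006, -0.707, 0.707, -0.002]
contact_force: [1.8, 0.5, 1.4]
opening: 77.8
[173.9 141.3] [1.1141e+03 1.0000e-01 1.4000e+01]
[506.4 205.4] [ 211.2 -624.7   14. ]
[262.1 221.6] [617.5  -1.4  14. ]
[507.4 232. ] [ 152.1 -525.3   14. ]
[226.3 241.2] [620.9 123.   14. ]
now [515.2 361.5 105.9] shift [ 237.5 -107.4  -14.2] turn [-0.004  0.002 -0.   ] t 25.9 F [-0.52  0.25  0.02]
```

View pics/w19.png

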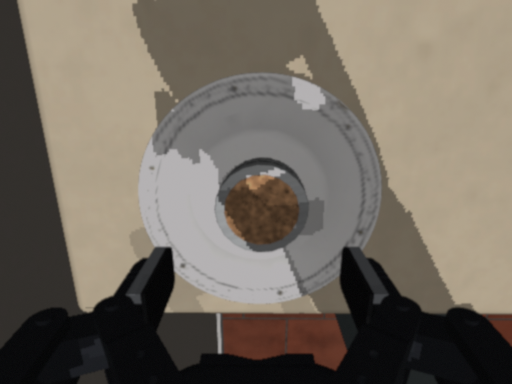

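The stack is well aligned in the picture. Next is the coaster at (622,124).

```bash

python3 -m pendant '[{"dx":30,"dy":-14,"dz":-10,"ax":0,"ay":0,"az":0,"fingers":-0.83},{"dx":36,"dy":-16,"dz":0,"ax":0,"ay":0,"az":0,"fingers":-0.83},{"dx":36,"dy":-16,"dz":0,"ax":0,"ay":0,"az":0,"fingers":-0.83},{"dx":36,"dy":-16,"dz":0,"ax":0,"ay":0,"az":0,"fingers":-0.83},{"dx":36,"dy":-16,"dz":5,"ax":0,"ay":0,"az":0,"fingers":-0.83},{"dx":36,"dy":-16,"dz":20,"ax":0,"ay":0,"az":0,"fingers":-0.83},{"dx":27,"dy":-13,"dz":30,"ax":0,"ay":0,"az":0,"fingers":-0.83},{"dx":0,"dy":0,"dz":0,"ax":0,"ay":0,"az":0,"fingers":-0.83}]'
python3 -m pendant '[{"dx":0,"dy":0,"dz":0,"ax":0,"ay":0,"az":0,"fingers":-0.83},{"dx":0,"dy":0,"dz":0,"ax":0,"ay":0,"az":0,"fingers":-0.83},{"dx":0,"dy":0,"dz":0,"ax":0,"ay":0,"az":0,"fingers":-0.83}]'
python3 - <<'E'
from h import *
near()
E
```

```text
clock: 26.55
position: [615.9, 119.7, 52.1]
tool_rot: [-0.006, -0.705, 0.709, 0.003]
contact_force: [-1.5, 0.4, -0.7]
opening: 78.1
clock: 26.8
position: [618.7, 127.2, 59.6]
tool_rot: [0.001, 0.708, -0.707, -0.0]
contact_force: [-0.1, 0.7, 0.2]
opening: 78.2
cork [261.4 211.3] [76.1 82.6] [622.7 123.7  14. ]
now [619.  127.4  60.1] shift [ 3.7 -3.7 61.1] turn [ 0.    -0.001  0.002] t 26.9 F [ 0.21  0.79 -0.74]
```

```bash

python3 -m pendant '[{"dx":3.5,"dy":-3.5,"dz":12,"ax":0,"ay":0,"az":0,"fingers":-0.83},{"dx":0,"dy":0,"dz":15,"ax":0,"ay":0,"az":0,"fingers":-0.83},{"dx":0,"dy":0,"dz":5,"ax":0,"ay":0,"az":0,"fingers":-0.83},{"dx":0,"dy":0,"dz":0,"ax":0,"ay":0,"az":0,"fingers":-0.83},{"dx":0,"dy":0,"dz":0,"ax":0,"ay":0,"az":0,"fingers":-0.83},{"dx":0,"dy":0,"dz":0,"ax":0,"ay":0,"az":0,"fingers":-0.83}]'
python3 - <<'E'
from h import *
near()
E
```

```text
clock: 27.35
position: [622.7, 122.7, 27.7]
tool_rot: [0.001, 0.707, -0.707, 0.0]
contact_force: [-0.2, 0.4, 0.7]
opening: 78.2
cork [253.8 240.8] [86.4 96.7] [623.  123.6  14. ]
now [622.9 122.6  27.9] shift [-1.1 -0.1 28.9] turn [ 0.    -0.001  0.   ] t 27.4 F [ 0.78 -0.05 -0.54]
```

```bash

python3 -m pendant '[{"dx":-1,"dy":0,"dz":13,"ax":0,"ay":0,"az":0,"fingers":-0.83},{"dx":0,"dy":0,"dz":13.5,"ax":0,"ay":0,"az":0,"fingers":-0.83},{"dx":0,"dy":0,"dz":0,"ax":0,"ay":0,"az":0,"fingers":-0.83},{"dx":0,"dy":0,"dz":0,"ax":0,"ay":0,"az":0,"fingers":-0.4},{"dx":0,"dy":0,"dz":0,"ax":0,"ay":0,"az":0,"fingers":-0.4},{"dx":0,"dy":0,"dz":0,"ax":0,"ay":0,"az":0,"fingers":-0.4},{"dx":0,"dy":0,"dz":0,"ax":0,"ay":0,"az":0,"fingers":-0.4},{"dx":0,"dy":0,"dz":0,"ax":0,"ay":0,"az":0,"fingers":-0.4}]' 90
python3 -m pendant '[{"dx":0,"dy":3,"dz":0,"ax":0,"ay":0,"az":0,"fingers":-0.4},{"dx":0,"dy":3,"dz":0,"ax":0,"ay":0,"az":0,"fingers":-0.4}]'
python3 -m pendant '[{"dx":0,"dy":3,"dz":0,"ax":0,"ay":0,"az":0,"fingers":-0.4}]'
python3 -m pendant '[{"dx":0,"dy":3,"dz":0,"ax":0,"ay":0,"az":0,"fingers":-0.4}]'
python3 -m pendant '[{"dx":3,"dy":0,"dz":0,"ax":0,"ay":0,"az":0,"fingers":-0.4},{"dx":3,"dy":0,"dz":0,"ax":0,"ay":0,"az":0,"fingers":-0.4}]'
python3 -m pendant '[{"dx":3,"dy":0,"dz":0,"ax":0,"ay":0,"az":0,"fingers":-0.4}]'
```

```text
clock: 28.07
position: [621.9, 123.3, 0.3]
tool_rot: [-0.001, -0.707, 0.707, 0.001]
contact_force: [-0.4, -0.2, -1.6]
opening: 63.9
clock: 28.23
position: [615.9, 123.3, 0.5]
tool_rot: [-0.001, -0.707, 0.707, 0.0]
contact_force: [-0.1, 0.7, -2.0]
opening: 63.8
clock: 28.32
position: [612.6, 123.3, 0.5]
tool_rot: [-0.001, -0.707, 0.707, 0.001]
contact_force: [-0.4, -0.6, -1.8]
opening: 63.8
clock: 28.4
position: [609.6, 123.3, 0.4]
tool_rot: [-0.001, -0.707, 0.707, 0.001]
contact_force: [-0.1, 0.3, -1.5]
opening: 64.1
clock: 28.57
position: [609.8, 117.2, 0.6]
tool_rot: [0.001, 0.707, -0.707, -0.0]
contact_force: [0.5, -0.0, -1.7]
opening: 64.3
clock: 28.65
position: [610.3, 114.0, 0.7]
tool_rot: [-0.001, -0.707, 0.707, 0.0]
contact_force: [0.2, -0.3, -2.5]
opening: 64.2
```

Here the coaster hangs clear of the counter (Fz about −2 N), so I press down lightly and drag again.

```bash

python3 -m pendant '[{"dx":0,"dy":0,"dz":1,"ax":0,"ay":0,"az":0,"fingers":-0.4},{"dx":0,"dy":0,"dz":0,"ax":0,"ay":0,"az":0,"fingers":-0.4}]'
python3 -m pendant '[{"dx":0,"dy":0,"dz":0.7,"ax":0,"ay":0,"az":0,"fingers":-0.4},{"dx":0,"dy":0,"dz":0,"ax":0,"ay":0,"az":0,"fingers":-0.4}]'
python3 -m pendant '[{"dx":0,"dy":-3,"dz":0,"ax":0,"ay":0,"az":0,"fingers":-0.4}]'
python3 -m pendant '[{"dx":0,"dy":-3,"dz":0,"ax":0,"ay":0,"az":0,"fingers":-0.4}]'
python3 -m pendant '[{"dx":-3,"dy":0,"dz":0,"ax":0,"ay":0,"az":0,"fingers":-0.4},{"dx":-3,"dy":0,"dz":0,"ax":0,"ay":0,"az":0,"fingers":-0.4}]'
python3 -m pendant '[{"dx":-3,"dy":0,"dz":0,"ax":0,"ay":0,"az":0,"fingers":-0.4}]'
```

```text
clock: 28.82
position: [610.5, 113.9, -0.3]
tool_rot: [-0.001, -0.707, 0.707, 0.0]
contact_force: [0.3, -0.6, -1.8]
opening: 63.8
clock: 28.98
position: [610.8, 114.2, -0.3]
tool_rot: [-0.001, -0.707, 0.707, -0.0]
contact_force: [-0.5, -0.7, 2.2]
opening: 64.2
clock: 29.07
position: [613.2, 114.4, -0.4]
tool_rot: [-0.001, -0.707, 0.707, 0.0]
contact_force: [-2.0, 0.1, 3.6]
opening: 64.0
clock: 29.15
position: [616.7, 114.5, -0.4]
tool_rot: [-0.001, -0.707, 0.707, 0.0]
contact_force: [-1.0, 0.5, 5.3]
opening: 63.9
clock: 29.32
position: [617.6, 120.2, -0.4]
tool_rot: [-0.0, -0.707, 0.707, -0.001]
contact_force: [0.3, -1.8, 4.8]
opening: 64.4
clock: 29.4
position: [617.4, 123.4, -0.3]
tool_rot: [-0.0, -0.707, 0.707, -0.001]
contact_force: [0.2, -1.4, 5.8]
opening: 64.0
```

```bash

python3 -m pendant '[{"dx":0,"dy":0,"dz":1.2,"ax":0,"ay":0,"az":0,"fingers":-0.4},{"dx":0,"dy":0,"dz":0,"ax":0,"ay":0,"az":0,"fingers":-0.4}]'
python3 -m pendant '[{"dx":3,"dy":0,"dz":0,"ax":0,"ay":0,"az":0,"fingers":-0.4},{"dx":3,"dy":0,"dz":0,"ax":0,"ay":0,"az":0,"fingers":-0.4}]'
python3 -m pendant '[{"dx":3,"dy":0,"dz":0,"ax":0,"ay":0,"az":0,"fingers":-0.4}]'
```

```text
clock: 29.57
position: [617.4, 124.0, -0.4]
tool_rot: [0.0, 0.707, -0.707, 0.0]
contact_force: [-2.9, 0.0, 10.4]
opening: 64.3
clock: 29.73
position: [618.1, 119.2, -0.3]
tool_rot: [-0.001, 0.707, -0.707, 0.0]
contact_force: [-0.2, 3.0, 8.1]
opening: 63.9
clock: 29.82
position: [618.1, 116.2, -0.3]
tool_rot: [-0.001, 0.707, -0.707, 0.0]
contact_force: [0.3, 2.4, 8.9]
opening: 64.0
```

Again ratio about 0.3, and it slides freely, so it is worn. It goes to the bin.

```bash

python3 -m pendant '[{"dx":0,"dy":0,"dz":-20,"ax":0,"ay":0,"az":0,"fingers":-0.4},{"dx":0,"dy":0,"dz":-35,"ax":0,"ay":0,"az":0,"fingers":-0.4},{"dx":0,"dy":0,"dz":-38,"ax":0,"ay":0,"az":0,"fingers":-0.4},{"dx":15,"dy":5,"dz":-37,"ax":0,"ay":0,"az":0,"fingers":-0.4},{"dx":18,"dy":5,"dz":-36,"ax":0,"ay":0,"az":0,"fingers":-0.4},{"dx":20,"dy":5,"dz":-35,"ax":0,"ay":0,"az":0,"fingers":-0.4},{"dx":25,"dy":5,"dz":-32,"ax":0,"ay":0,"az":0,"fingers":-0.4},{"dx":35,"dy":5,"dz":-10,"ax":0,"ay":0,"az":0,"fingers":-0.4}]'
python3 -m pendant '[{"dx":38,"dy":5,"dz":0,"ax":0,"ay":0,"az":0,"fingers":-0.4},{"dx":38,"dy":5,"dz":0,"ax":0,"ay":0,"az":0,"fingers":-0.4},{"dx":38,"dy":5,"dz":0,"ax":0,"ay":0,"az":0,"fingers":-0.4},{"dx":38,"dy":5,"dz":0,"ax":0,"ay":0,"az":0,"fingers":-0.4},{"dx":38,"dy":5,"dz":0,"ax":0,"ay":0,"az":0,"fingers":-0.4},{"dx":38,"dy":5,"dz":0,"ax":0,"ay":0,"az":0,"fingers":-0.4},{"dx":38,"dy":5,"dz":0,"ax":0,"ay":0,"az":0,"fingers":-0.4},{"dx":38,"dy":5,"dz":0,"ax":0,"ay":0,"az":0.073,"fingers":-0.4}]'
python3 -m pendant '[{"dx":0,"dy":0,"dz":0,"ax":0,"ay":0,"az":0,"fingers":-0.4},{"dx":0,"dy":0,"dz":0,"ax":0,"ay":0,"az":0,"fingers":-0.4}]'
python3 -c "
from h import *
go(547.5,-364.5,240,-94.2)"
```

```text
clock: 30.48
position: [593.8, 3.0, 246.3]
tool_rot: [-0.002, 0.708, -0.706, 0.002]
contact_force: [1.1, -1.3, -1.1]
opening: 63.9
clock: 31.15
position: [550.7, -302.9, 239.3]
tool_rot: [-0.001, -0.681, 0.733, 0.002]
contact_force: [1.4, -0.3, -1.9]
opening: 64.0
clock: 31.32
position: [550.5, -303.6, 239.1]
tool_rot: [-0.001, -0.68, 0.734, 0.002]
contact_force: [-0.3, 0.7, -1.4]
opening: 64.1
now [ 550.5 -303.6  239.1] shift [60.9 -1.6 -1. ] turn [ 0.004  0.001 -0.003] t 31.3 F [-0.25  0.75 -1.37]
```

```bash

python3 -m pendant '[{"dx":30,"dy":-1,"dz":0,"ax":0,"ay":0,"az":0,"fingers":-0.4},{"dx":31,"dy":-0.5,"dz":0,"ax":0,"ay":0,"az":0,"fingers":-0.4},{"dx":0,"dy":0,"dz":0,"ax":0,"ay":0,"az":0,"fingers":-0.4},{"dx":0,"dy":0,"dz":0,"ax":0,"ay":0,"az":0,"fingers":-0.4}]'
python3 -c "
from h import *
c=wristcam(); cv2.imwrite('pics/w20.png',c['color'][:,:,::-1])
go(547.5,-364.5,127,-94.2)"
```

```text
clock: 31.65
position: [548.5, -362.6, 239.8]
tool_rot: [-0.001, -0.681, 0.733, 0.002]
contact_force: [0.1, 0.4, -2.9]
opening: 64.0
now [ 548.7 -361.6  239.9] shift [  3.1   0.6 112.9] turn [0.003 0.002 0.001] t 31.7 F [ 0.12 -0.16 -2.23]
```

View pics/w20.png

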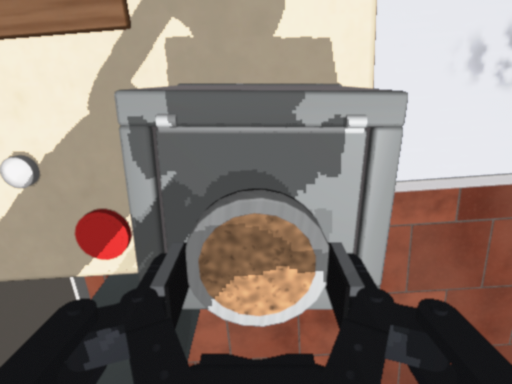

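```bash

python3 -m pendant '[{"dx":3,"dy":0.5,"dz":12,"ax":0,"ay":0,"az":0,"fingers":-0.4},{"dx":0,"dy":0,"dz":15,"ax":0,"ay":0,"az":0,"fingers":-0.4},{"dx":0,"dy":0,"dz":15,"ax":0,"ay":0,"az":0,"fingers":-0.4},{"dx":0,"dy":0,"dz":15,"ax":0,"ay":0,"az":0,"fingers":-0.4},{"dx":0,"dy":0,"dz":15,"ax":0,"ay":0,"az":0,"fingers":-0.4},{"dx":0,"dy":0,"dz":15,"ax":0,"ay":0,"az":0,"fingers":-0.4},{"dx":0,"dy":0,"dz":15,"ax":0,"ay":0,"az":0,"fingers":-0.4},{"dx":0,"dy":0,"dz":11,"ax":0,"ay":0,"az":0,"fingers":-0.4}]'
python3 -m pendant '[{"dx":0,"dy":0,"dz":0,"ax":0,"ay":0,"az":0,"fingers":-0.4},{"dx":0,"dy":0,"dz":0,"ax":0,"ay":0,"az":0,"fingers":-0.4}]'
python3 -c "
from h import *
c=wristcam(); cv2.imwrite('pics/w21.png',c['color'][:,:,::-1])
go(547.5,-364.5,127,-94.2)"
```

```text
clock: 32.37
position: [546.7, -364.2, 126.3]
tool_rot: [-0.002, -0.681, 0.732, 0.002]
contact_force: [-3.0, -0.4, -0.2]
opening: 64.2
clock: 32.53
position: [546.3, -364.5, 126.3]
tool_rot: [-0.001, -0.681, 0.732, 0.003]
contact_force: [-3.8, 1.1, -1.3]
opening: 64.5
now [ 547.  -365.2  127.5] shift [-0.7 -0.4  0.5] turn [0.004 0.    0.001] t 32.6 F [-3.21 -0.04 -0.6 ]
```

View pics/w21.png

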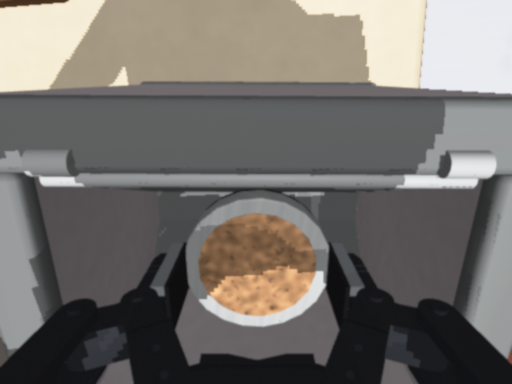

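```bash

python3 -m pendant '[{"dx":0,"dy":0,"dz":0,"ax":0,"ay":0,"az":0,"fingers":-0.9},{"dx":0,"dy":0,"dz":0,"ax":0,"ay":0,"az":0,"fingers":-0.9},{"dx":0,"dy":0,"dz":0,"ax":0,"ay":0,"az":0,"fingers":-0.9},{"dx":0,"dy":0,"dz":0,"ax":0,"ay":0,"az":0,"fingers":-0.9},{"dx":0,"dy":0,"dz":0,"ax":0,"ay":0,"az":0,"fingers":-0.9}]'
python3 -c "
from h import *
c=wristcam(); cv2.imwrite('pics/w22.png',c['color'][:,:,::-1])"
```

```text
clock: 33.0
position: [548.9, -367.3, 130.1]
tool_rot: [-0.001, -0.681, 0.733, -0.002]
contact_force: [-0.6, 0.2, 2.6]
opening: 81.1
```

View pics/w22.png

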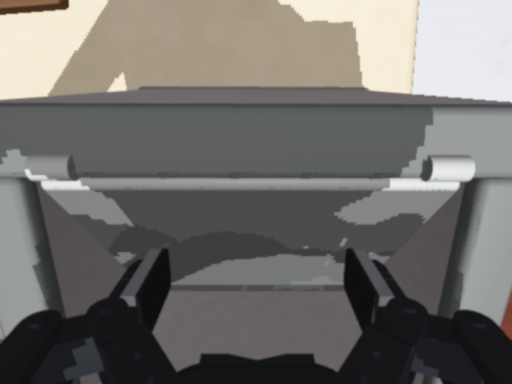

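Dropped in. I raise the arm and go to the last coaster, near (618,0).

```bash

python3 -m pendant '[{"dx":0,"dy":0,"dz":-15,"ax":0,"ay":0,"az":0,"fingers":-0.9},{"dx":0,"dy":0,"dz":-20,"ax":0,"ay":0,"az":0,"fingers":-0.9},{"dx":0,"dy":0,"dz":-25,"ax":0,"ay":0,"az":0,"fingers":-0.9},{"dx":0,"dy":0,"dz":-25,"ax":0,"ay":0,"az":0,"fingers":-0.9},{"dx":0,"dy":0,"dz":-25,"ax":0,"ay":0,"az":-0.073,"fingers":-0.83},{"dx":0,"dy":0,"dz":0,"ax":0,"ay":0,"az":0,"fingers":-0.83}]'
python3 -c "
from h import *
c=wristcam(); cv2.imwrite('pics/w23.png',c['color'][:,:,::-1])
t=camera('top'); cv2.imwrite('pics/t2.png',t['color'][:,:,::-1]); m,b=cork(t,60)
for ce,s in b: print(ce.round(1),plane(t,ce,14).round(1),plane(t,ce,40).round(1))
go(618.5,0,120)"
```

```text
clock: 33.55
position: [550.7, -368.7, 245.6]
tool_rot: [0.001, 0.708, -0.707, 0.006]
contact_force: [0.9, -0.5, 0.9]
opening: 78.3
[261.  195.7] [ 6.19e+02 -2.00e-01  1.40e+01] [ 6.168e+02 -3.000e-01  4.000e+01]
[150.1 226.2] [514.6 367.   14. ] [514.2 360.7  40. ]
now [ 548.7 -367.   239.9] shift [-367.4  -69.3  118.8] turn [-0.001 -0.003 -0.001] t 33.6 F [-0.31  0.4   0.04]
```

View pics/w23.png

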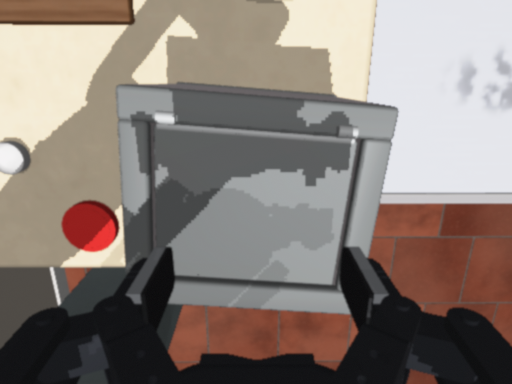

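View pics/t2.png

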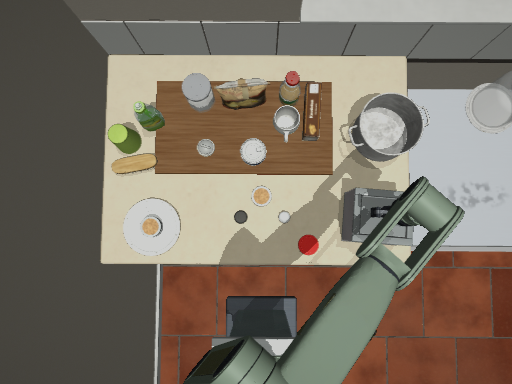

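The flap is shut, one coaster is left at (261,196), the stack is on the plate, and the bystanders are in place.

```bash

python3 -m pendant '[{"dx":-35,"dy":-7,"dz":0,"ax":0,"ay":0,"az":0,"fingers":-0.83},{"dx":-39,"dy":-7,"dz":0,"ax":0,"ay":0,"az":0,"fingers":-0.83},{"dx":-39,"dy":-7,"dz":0,"ax":0,"ay":0,"az":0,"fingers":-0.83},{"dx":-39,"dy":-7,"dz":0,"ax":0,"ay":0,"az":0,"fingers":-0.83},{"dx":-39,"dy":-7,"dz":0,"ax":0,"ay":0,"az":0,"fingers":-0.83},{"dx":-39,"dy":-7,"dz":15,"ax":0,"ay":0,"az":0,"fingers":-0.83},{"dx":-39,"dy":-7,"dz":25,"ax":0,"ay":0,"az":0,"fingers":-0.83},{"dx":-39,"dy":-7,"dz":30,"ax":0,"ay":0,"az":0,"fingers":-0.83}]'
python3 -m pendant '[{"dx":-37,"dy":-7,"dz":30,"ax":0,"ay":0,"az":0,"fingers":-0.83},{"dx":-15,"dy":-4,"dz":35,"ax":0,"ay":0,"az":0,"fingers":-0.83},{"dx":0,"dy":0,"dz":30,"ax":0,"ay":0,"az":0,"fingers":-0.83},{"dx":0,"dy":0,"dz":0,"ax":0,"ay":0,"az":0,"fingers":-0.83},{"dx":0,"dy":0,"dz":0,"ax":0,"ay":0,"az":0,"fingers":-0.83},{"dx":0,"dy":0,"dz":0,"ax":0,"ay":0,"az":0,"fingers":-0.83}]'
python3 - <<'E'
from h import *
near()
E
```

```text
clock: 34.32
position: [601.8, -67.4, 174.6]
tool_rot: [-0.001, -0.707, 0.707, 0.0]
contact_force: [1.1, -0.6, 0.2]
opening: 78.4
clock: 34.82
position: [612.1, -23.4, 85.2]
tool_rot: [-0.001, -0.707, 0.708, 0.0]
contact_force: [0.4, 0.9, 1.1]
opening: 78.1
cork [224.2 194.6] [69.1 74.1] [618.   -1.3  14. ]
now [613.1 -23.8  86.6] shift [-22.6  -4.8  87.6] turn [-0.001 -0.002 -0.001] t 34.9 F [-0.52 -0.14  0.39]
```

```bash

python3 -m pendant '[{"dx":-12,"dy":-2.5,"dz":15,"ax":0,"ay":0,"az":0,"fingers":-0.83},{"dx":-10.5,"dy":-2.5,"dz":20,"ax":0,"ay":0,"az":0,"fingers":-0.83},{"dx":0,"dy":0,"dz":20,"ax":0,"ay":0,"az":0,"fingers":-0.83},{"dx":0,"dy":0,"dz":0,"ax":0,"ay":0,"az":0,"fingers":-0.83},{"dx":0,"dy":0,"dz":0,"ax":0,"ay":0,"az":0,"fingers":-0.83},{"dx":0,"dy":0,"dz":0,"ax":0,"ay":0,"az":0,"fingers":-0.83}]'
python3 - <<'E'
from h import *
near()
E
```

```text
clock: 35.37
position: [618.5, -1.3, 32.2]
tool_rot: [0.0, -0.707, 0.708, -0.001]
contact_force: [0.1, -0.3, 0.6]
opening: 78.2
cork [255.4 237.5] [84.6 94.2] [618.4  -1.1  14. ]
now [618.7  -1.2  32.4] shift [-0.2  0.3 33.4] turn [-0.003 -0.002 -0.001] t 35.4 F [0.62 0.52 0.35]
```

```bash

python3 -m pendant '[{"dx":0,"dy":0,"dz":16,"ax":0,"ay":0,"az":0,"fingers":-0.83},{"dx":0,"dy":0,"dz":15.5,"ax":0,"ay":0,"az":0,"fingers":-0.83},{"dx":0,"dy":0,"dz":0,"ax":0,"ay":0,"az":0,"fingers":-0.83},{"dx":0,"dy":0,"dz":0,"ax":0,"ay":0,"az":0,"fingers":-0.4},{"dx":0,"dy":0,"dz":0,"ax":0,"ay":0,"az":0,"fingers":-0.4},{"dx":0,"dy":0,"dz":0,"ax":0,"ay":0,"az":0,"fingers":-0.4},{"dx":0,"dy":0,"dz":0,"ax":0,"ay":0,"az":0,"fingers":-0.4},{"dx":0,"dy":0,"dz":0,"ax":0,"ay":0,"az":0,"fingers":-0.4}]' 90
python3 -m pendant '[{"dx":0,"dy":3,"dz":0,"ax":0,"ay":0,"az":0,"fingers":-0.4},{"dx":0,"dy":3,"dz":0,"ax":0,"ay":0,"az":0,"fingers":-0.4}]'
python3 -m pendant '[{"dx":0,"dy":3,"dz":0,"ax":0,"ay":0,"az":0,"fingers":-0.4}]'
python3 -m pendant '[{"dx":3,"dy":0,"dz":0,"ax":0,"ay":0,"az":0,"fingers":-0.4},{"dx":3,"dy":0,"dz":0,"ax":0,"ay":0,"az":0,"fingers":-0.4}]'
python3 -m pendant '[{"dx":3,"dy":0,"dz":0,"ax":0,"ay":0,"az":0,"fingers":-0.4}]'
```

```text
clock: 36.08
position: [618.1, -0.7, 0.2]
tool_rot: [-0.0, -0.707, 0.707, -0.001]
contact_force: [-1.5, -0.4, 6.2]
opening: 64.0
clock: 36.25
position: [613.7, -0.7, 0.3]
tool_rot: [0.001, -0.707, 0.707, -0.002]
contact_force: [4.4, -0.1, 4.7]
opening: 64.2
clock: 36.33
position: [610.6, -0.7, 0.2]
tool_rot: [0.001, -0.707, 0.707, -0.002]
contact_force: [5.4, -0.8, 5.6]
opening: 64.1
clock: 36.5
position: [609.1, -4.1, 0.2]
tool_rot: [0.002, -0.707, 0.707, 0.0]
contact_force: [1.2, 8.7, 10.3]
opening: 63.7
clock: 36.58
position: [608.8, -6.6, 0.3]
tool_rot: [0.001, -0.707, 0.707, 0.001]
contact_force: [0.6, 10.3, 12.0]
opening: 64.2
```

It drags hard (ratio about 0.9), so it is good and goes on the stack.

```bash

python3 -m pendant '[{"dx":0,"dy":0,"dz":-20,"ax":0,"ay":0,"az":0,"fingers":-0.4},{"dx":0,"dy":0,"dz":-35,"ax":0,"ay":0,"az":0,"fingers":-0.4},{"dx":-15,"dy":0,"dz":-38,"ax":0,"ay":0,"az":0,"fingers":-0.4},{"dx":-25,"dy":8,"dz":-25,"ax":0,"ay":0,"az":0,"fingers":-0.4},{"dx":-35,"dy":9,"dz":0,"ax":0,"ay":0,"az":0,"fingers":-0.4},{"dx":-38,"dy":9,"dz":0,"ax":0,"ay":0,"az":0,"fingers":-0.4},{"dx":-38,"dy":9,"dz":0,"ax":0,"ay":0,"az":0,"fingers":-0.4},{"dx":-38,"dy":9,"dz":0,"ax":0,"ay":0,"az":0,"fingers":-0.4}]'
python3 -m pendant '[{"dx":-38,"dy":9,"dz":0,"ax":0,"ay":0,"az":0,"fingers":-0.4},{"dx":-38,"dy":9,"dz":0,"ax":0,"ay":0,"az":0,"fingers":-0.4},{"dx":-38,"dy":9,"dz":0,"ax":0,"ay":0,"az":0,"fingers":-0.4},{"dx":-38,"dy":9,"dz":0,"ax":0,"ay":0,"az":0,"fingers":-0.4},{"dx":-25,"dy":9,"dz":0,"ax":0,"ay":0,"az":0,"fingers":-0.4},{"dx":0,"dy":4,"dz":0,"ax":0,"ay":0,"az":0,"fingers":-0.4},{"dx":0,"dy":0,"dz":0,"ax":0,"ay":0,"az":0,"fingers":-0.4},{"dx":0,"dy":0,"dz":0,"ax":0,"ay":0,"az":0,"fingers":-0.4}]'
python3 - <<'E'
from h import *
c=wristcam(); cv2.imwrite('pics/w24.png',c['color'][:,:,::-1])
go(513,360,80)
E
```

```text
clock: 37.25
position: [560.5, 180.7, 114.3]
tool_rot: [-0.003, -0.707, 0.707, 0.002]
contact_force: [0.3, 0.6, -2.0]
opening: 63.6
clock: 37.92
position: [513.0, 355.5, 114.2]
tool_rot: [0.003, 0.707, -0.707, -0.001]
contact_force: [0.2, 0.8, -1.8]
opening: 63.9
now [513.9 355.2 114.6] shift [-4.9  0.7 34.6] turn [ 0.005 -0.003 -0.001] t 38.0 F [ 0.81 -0.58 -1.82]
```

View pics/w24.png

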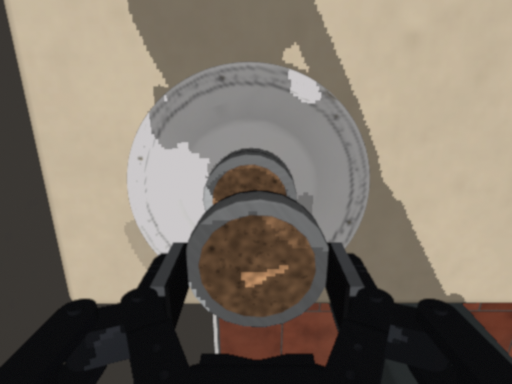

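```bash

python3 -m pendant '[{"dx":-5,"dy":0.5,"dz":12,"ax":0,"ay":0,"az":0,"fingers":-0.4},{"dx":0,"dy":0,"dz":20,"ax":0,"ay":0,"az":0,"fingers":-0.4},{"dx":0,"dy":0,"dz":20,"ax":0,"ay":0,"az":0,"fingers":-0.4},{"dx":0,"dy":0,"dz":5,"ax":0,"ay":0,"az":0,"fingers":-0.4},{"dx":0,"dy":0,"dz":0,"ax":0,"ay":0,"az":0,"fingers":-0.4},{"dx":0,"dy":0,"dz":0,"ax":0,"ay":0,"az":0,"fingers":-0.4},{"dx":0,"dy":0,"dz":0,"ax":0,"ay":0,"az":0,"fingers":-0.4}]'
python3 -c "
from h import *
go(513,360,41)"
```

```text
clock: 38.55
position: [515.4, 361.9, 60.1]
tool_rot: [-0.0, -0.707, 0.707, 0.0]
contact_force: [-0.4, -0.4, -1.6]
opening: 63.8
now [515.4 361.9  60.1] shift [ 1.9  2.4 19.1] turn [ 0.    -0.    -0.001] t 38.5 F [-0.42 -0.37 -1.63]
```

```bash

python3 -m pendant '[{"dx":2,"dy":2.5,"dz":8,"ax":0,"ay":0,"az":0,"fingers":-0.4},{"dx":0,"dy":0,"dz":8,"ax":0,"ay":0,"az":0,"fingers":-0.4},{"dx":0,"dy":0,"dz":0,"ax":0,"ay":0,"az":0,"fingers":-0.4},{"dx":0,"dy":0,"dz":0,"ax":0,"ay":0,"az":0,"fingers":-0.4},{"dx":0,"dy":0,"dz":0,"ax":0,"ay":0,"az":0,"fingers":-0.4}]'
python3 -m pendant '[{"dx":0,"dy":0,"dz":1,"ax":0,"ay":0,"az":0,"fingers":-0.4},{"dx":0,"dy":0,"dz":0,"ax":0,"ay":0,"az":0,"fingers":-0.4},{"dx":0,"dy":0,"dz":0,"ax":0,"ay":0,"az":0,"fingers":-0.4}]'
python3 -m pendant '[{"dx":0,"dy":0,"dz":1,"ax":0,"ay":0,"az":0,"fingers":-0.4},{"dx":0,"dy":0,"dz":0,"ax":0,"ay":0,"az":0,"fingers":-0.4},{"dx":0,"dy":0,"dz":0,"ax":0,"ay":0,"az":0,"fingers":-0.4}]'
```

```text
clock: 38.97
position: [511.6, 359.8, 42.9]
tool_rot: [-0.001, -0.707, 0.707, 0.0]
contact_force: [-0.1, 0.1, -1.8]
opening: 63.8
clock: 39.22
position: [511.8, 359.9, 42.2]
tool_rot: [-0.001, -0.707, 0.707, 0.0]
contact_force: [0.0, -0.8, -2.5]
opening: 64.0
clock: 39.47
position: [511.6, 359.7, 41.0]
tool_rot: [-0.001, -0.707, 0.707, 0.0]
contact_force: [-0.2, 0.4, -1.8]
opening: 63.9
```

```bash

python3 -m pendant '[{"dx":0,"dy":0,"dz":1,"ax":0,"ay":0,"az":0,"fingers":-0.4},{"dx":0,"dy":0,"dz":0,"ax":0,"ay":0,"az":0,"fingers":-0.4},{"dx":0,"dy":0,"dz":0,"ax":0,"ay":0,"az":0,"fingers":-0.4}]'
```

```text
clock: 39.72
position: [511.8, 359.8, 40.1]
tool_rot: [-0.001, -0.707, 0.707, 0.0]
contact_force: [0.1, -0.3, -2.1]
opening: 63.7
```

```bash

python3 -m pendant '[{"dx":0,"dy":0,"dz":1,"ax":0,"ay":0,"az":0,"fingers":-0.4},{"dx":0,"dy":0,"dz":0,"ax":0,"ay":0,"az":0,"fingers":-0.4},{"dx":0,"dy":0,"dz":0,"ax":0,"ay":0,"az":0,"fingers":-0.4}]'
```

```text
clock: 39.97
position: [511.9, 359.8, 39.9]
tool_rot: [-0.001, -0.707, 0.707, 0.0]
contact_force: [-2.6, -1.8, 4.3]
opening: 64.0
```

Contact. I release, rise and look.

```bash

python3 -m pendant '[{"dx":0,"dy":0,"dz":-0.7,"ax":0,"ay":0,"az":0,"fingers":-0.7},{"dx":0,"dy":0,"dz":0,"ax":0,"ay":0,"az":0,"fingers":-0.8},{"dx":0,"dy":0,"dz":0,"ax":0,"ay":0,"az":0,"fingers":-0.8},{"dx":0,"dy":0,"dz":-10,"ax":0,"ay":0,"az":0,"fingers":-0.83},{"dx":0,"dy":0,"dz":-30,"ax":0,"ay":0,"az":0,"fingers":-0.83},{"dx":0,"dy":0,"dz":-35,"ax":0,"ay":0,"az":0,"fingers":-0.83},{"dx":0,"dy":0,"dz":-35,"ax":0,"ay":0,"az":0,"fingers":-0.83},{"dx":0,"dy":0,"dz":-20,"ax":0,"ay":0,"az":0,"fingers":-0.83}]'
python3 -m pendant '[{"dx":38,"dy":0,"dz":0,"ax":0,"ay":0,"az":0,"fingers":-0.83},{"dx":38,"dy":0,"dz":0,"ax":0,"ay":0,"az":0,"fingers":-0.83},{"dx":38,"dy":0,"dz":0,"ax":0,"ay":0,"az":0,"fingers":-0.83},{"dx":38,"dy":0,"dz":0,"ax":0,"ay":0,"az":0,"fingers":-0.83},{"dx":38,"dy":0,"dz":0,"ax":0,"ay":0,"az":0,"fingers":-0.83},{"dx":38,"dy":0,"dz":0,"ax":0,"ay":0,"az":0,"fingers":-0.83},{"dx":0,"dy":0,"dz":0,"ax":0,"ay":0,"az":0,"fingers":-0.83},{"dx":0,"dy":0,"dz":0,"ax":0,"ay":0,"az":0,"fingers":-0.83}]'
python3 - <<'E'
from h import *
for n in ('top','scene'):
    t=camera(n); m,b=cork(t,60); cv2.imwrite(f'pics/{n}3.png',t['color'][:,:,::-1])
    for ce,s in b: print(n,ce.round(1),plane(t,ce,54).round(1))
t=camera('scene')['color'][275:360,120:220]; u=camera('top')['color'][190:265,105:200]
a=cv2.resize(t,(400,340),interpolation=2); b=cv2.resize(u,(400,340),interpolation=2)
cv2.imwrite('pics/st.png',np.hstack([a,b])[:,:,::-1])
go(0,0,0)
E
```

```text
clock: 40.63
position: [514.0, 361.0, 175.2]
tool_rot: [0.002, -0.707, 0.707, -0.001]
contact_force: [0.8, 0.4, -0.9]
opening: 78.2
clock: 41.3
position: [512.3, 130.1, 170.8]
tool_rot: [-0.001, -0.706, 0.709, 0.0]
contact_force: [-0.7, 0.2, -0.2]
opening: 78.1
top [149.  226.4] [513.3 360.7  54. ]
scene [174.  141.1] [1064.3   22.8   54. ]
scene [169.5 306. ] [511.8 359.5  54. ]
now [512.  133.1 170.3] shift [132.2 511.9 171.1] turn [ 0.001 -0.001  0.001] t 41.5 F [-0.46 -0.04 -0.25]
```

View pics/scene3.png

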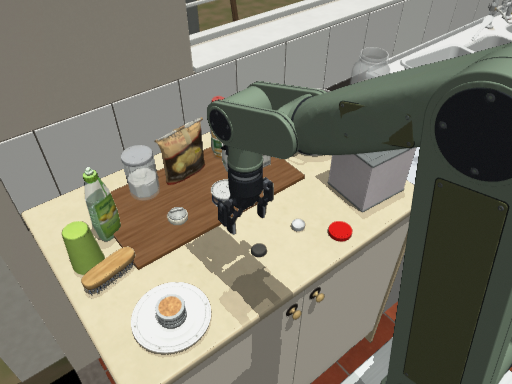

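View pics/st.png

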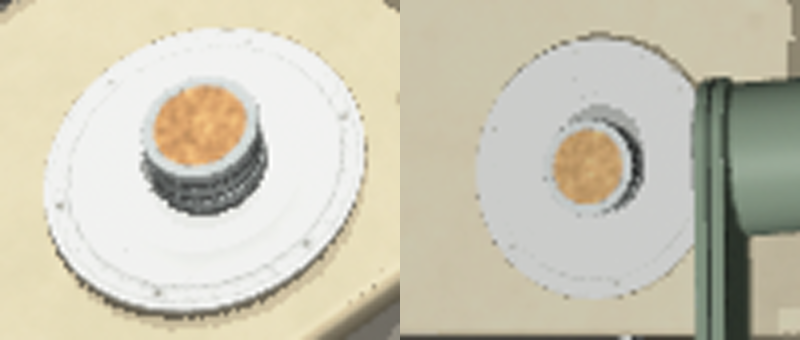

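View pics/top3.png

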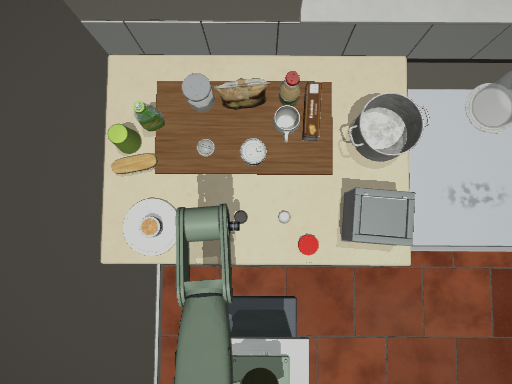

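The three-coaster stack is centred (top cork about (512,360), plate centre (513,360)). The flap is shut, the counter is clear of coasters, and the bystanders have not moved. I hand in.

```bash
python3 -c "
from cell import *
print(sign_off())"
```

```text
the job is handed in; nothing more can be done
None
```

I found five coasters, sorted them, and handed the job in at about 41 s on the robot's clock.

- **Sorting:** I gripped each coaster and dragged it along the counter under light pressure. Two slid easily (drag about 0.3 of the pressing force) and three dragged hard (about 0.75 to 0.9). The 0.3 is higher than the stated 0.15 for a worn base. As a check I pushed one of the two under its own weight: it took only about 0.4 N, which fits worn. I did not repeat that push on the second one.
- **Worn coasters:** both went through the flap into the bin. The pictures show the gripper empty after each release and the flap shut after the last drop. I could not see the coasters inside the bin directly.
- **Good coasters:** three lie cork side up in one stack on the plate. The top one measures (512–513, 360) mm, against a plate centre of about (513, 360) mm. The stack looks level, but I did not measure its angle.
- **Everything else:** the last pictures show no coasters left on the counter. The sink plug, tea light and red look-alike are where they started. The tin and timer were not touched; the arm partly hid the tin in one view. I saw no knocked coaster and no grip slip.

One drag test on a good coaster stuck and loaded the fingers to about 60 N in total, well under the 120 N wrist limit. `sign_off()` gave no verdict.

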